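# Pack the microscope kit into its optics tray

### The job

Pack the microscope kit back into its optics tray: stand the long objective upright in the small round pocket, the eyepiece upright in the square pocket and the condenser upright in the large round pocket, and press the lens-cleaning pen, centred, down into its two spring clips until it snaps fully home. Set the three lens parts down gently, never letting one drop. The short objective and the camera tube look much like them but are still needed on the bench: leave those two standing where they are.

Things in the scene. Friction and masses are not known exactly. Their poses are not given: they have to be found in the camera images.
- objective_long: The LONG microscope objective, to be packed. Bright steel barrel 32 mm diameter up to 45 mm height, brass screw thread 25 mm diameter x 5 mm below it, tapering above to a thin 11 mm nose; 65 mm tall, about 160 g. Origin: centre of its underside, z up; it starts standing upright on the bench (z = 0), round, any yaw.
- eyepiece: The eyepiece, to be packed. Steel sleeve 30 mm diameter from 0 to 28 mm height, above it a black head 44 mm diameter up to 48 mm, then a hollow rubber eyecup 41 mm wide round a lens; 58 mm tall, about 110 g. Origin: centre of its underside, z up; it starts standing upright on the bench (z = 0), round, any yaw.
- condenser: The condenser, the widest part, to be packed. Dark foot 50 mm diameter x 12 mm, black body 56 mm diameter from 12 to 34 mm height, low steel cone with a lens above; 43 mm tall, about 200 g. Origin: centre of its underside, z up; it starts standing upright on the bench (z = 0), round, any yaw.
- pen: The lens-cleaning pen, to be packed. A rod 130 mm long and 14 mm in diameter, round aluminium ends and an eight-sided black grip (14 mm across, 50 mm long) in the middle, about 35 g; starts lying on the bench. Origin: its middle, on its axis (7 mm above the bench at the start); x along the pen, either end alike.
- objective_short: Look-alike, stays out: the SHORT objective, same 32 mm steel barrel and brass thread but only 36 mm tall with a broad 23 mm nose. Origin: centre of its underside, z up; stands upright on the bench.
- camera_tube: Look-alike, stays out: the camera tube, aluminium, a knurled ring 44 mm diameter x 16 mm at the BOTTOM and a plain tube 32 mm diameter above it with a flat dark top; 54 mm tall. Origin: centre of its underside, z up; stands upright on the bench.
- pocket_small: A SMALL ROUND pocket, 48 mm diameter, in the middle of a grey block 76 x 76 mm, fixed in the tray; 10 mm deep, felt floor 6 mm above the bench, block top and tray walls 16 mm. Origin: middle of the block's underside, 3 mm below the pocket floor; x, y along its sides. The three blocks stand in a row, in any order, 81 mm apart, along the side of the white tray (158 x 252 mm) nearer the robot.
- pocket_square: A SQUARE pocket, 48 x 48 mm, in the middle of a grey block 76 x 76 mm, fixed in the tray; 10 mm deep, felt floor 6 mm above the bench, block top and tray walls 16 mm. Origin: middle of the block's underside, 3 mm below the pocket floor; x, y along its sides. The three blocks stand in a row, in any order, 81 mm apart, along the side of the white tray (158 x 252 mm) nearer the robot.
- pocket_large: A LARGE ROUND pocket, 66 mm diameter, in the middle of a grey block 76 x 76 mm, fixed in the tray; 10 mm deep, felt floor 6 mm above the bench, block top and tray walls 16 mm. Origin: middle of the block's underside, 3 mm below the pocket floor; x, y along its sides. The three blocks stand in a row, in any order, 81 mm apart, along the side of the white tray (158 x 252 mm) nearer the robot.
- clips: Rail with two sprung U clips, mouths up, at x = -44 and +44 mm, 14 mm wide, flared lips 20 mm apart at z = 31 mm; fingers fit between them (rail 22 wide, 6 high). Runs along the tray's far side, 77 mm beyond the pockets' row. Origin: middle of its underside, 3 mm above the bench; x along the rail. Pen axis: unsnapped on the lips z = 28, snapped home (8 to 12 N down) z = 16.
Mind the look-alikes: they are no part of the job. What is shaped like the objective_long but red is not meant.

How it is judged:
By the outcome, as a careful person would: the job done as asked, in the order asked, and still so for the second after the job is handed in, with the robot touching nothing.
It also fails if it takes over 104 s, if anything falls off the work surface, if the arm or the gripper's body presses on something with over 40 N, if the wrist force passes 120 N, or if a joint passes its speed limit or range.

### The arm

A 6-joint arm with a two-finger parallel gripper is mounted at the origin on the work surface. World frame = base frame: x ahead of the robot, y to its left, z up, the work surface at z = 0. Lengths are in m, angles in rad, forces in N, time in s.
With the tool pointing down it reaches from about 0.35 to 0.975 m from the base axis. Payload 4.9 kg.
Tool frame: the origin (TCP) lies on the centre line of the jaws, within the pads' length; the fingertips stand ctrl.nose_length ahead of it and the grasp point (between the pads) lies 2 mm behind it (ctrl.nose_length is the distance from the TCP to the fingertips, in m); z points along the fingers, y is the direction in which the jaws open and shut (so a half turn about z gives the same grasp; the last joint's range is limited). The gripper opens to 85 mm and grips with 20 to 120 N. Pads are 22 mm wide; open, the fingers measure 114 mm over their backs; the gripper's body (76 mm by 85 mm) begins 54 mm behind the grasp point. The pads swing forward as they close: fully open they stand 13 mm farther back than shut.
Start: joints at [-1.302, 0.053, 1.613, -0, 1.476, -0.119], TCP at [0.236, -0.579, 0.248] pointing down, gripper open.
Joint ranges: [-3.01, 3.01], [-1.01, 2.22], [0.06, 2.58], [-1.02, 4.17], [0.09, 2.62], [-3.14, 3.14]. Speed limits (rad/s): [2.57, 2.57, 3.14, 3.14, 3.14, 3.14].

### API

Orientations are given as a rotation vector (axis times angle).
In Python, from station import sensors, get_image, order, ctrl gives the robot as it stands.
- The arm moves only by the tool move_arm, never from a script. Its argument "increments" is a list of rows, each a list of 5 numbers: the shift along the tool's x, y, z in cm, then the turn about the tool's z in degrees, then the finger opening in cm, from 0 to 8.54. In form: [[dx, dy, dz, twist, gripper], ...]. A call has 1 to 5 rows; each row is the pose to reach, as a shift and turn from the pose commanded when the call began, along the tool's axes at that moment; what a row does not reach only later rows make up. A row lasts 1/8 s, in which the tool goes at most 62.5 mm and 10.7 degrees, less where a joint would pass 70% of its speed; a pose out of reach is approached as far as the arm can. A call with a gripper value outside its range is refused whole. The fingers move at their own pace and stop on an object; "newtons" is the grip in N (left out, the last holds). Time passes only in rows, so rows that repeat a pose let the fingers close. It gives the time, the measured TCP pose, the force and the opening at its end, in the units of the state.
- sensors.get_obs(): the state, without advancing time (a new reading comes with each control period).
- get_image(name): name is "side" or "top"; returns a dict with "image" (420x560x3 uint8, red, green, blue), "K" (3x3 intrinsics, pixels), "R" (3x3) and "t" (3): a world point X has camera coordinates R X + t. Camera axes: x right, y down, z forward; pixel columns grow to the right and rows downward; lengths in m; the calibration is good to about 2 mm. A picture is of the moment at which its call begins. There is no depth.
- order.finish_job(): hands the job in, once; it reports no verdict.
The state is a dict: "t": time; "q": joint angles; "dq": joint speeds; "effort": joint torques, N m; "tool_pos": TCP position; "tool_rot": TCP orientation; "contact_force": force on the tool from outside, world axes, zero at the start; "wrist_torque": the same for the moment, N m; "opening": finger opening in m.
Only numpy, scipy, OpenCV 4.12 (cv2) and the standard library are available. Lean on these libraries where they do the work, as an engineer would, in place of code of your own. Each camera call takes 0.05 s, during which the arm holds its last target.

## Working session

There is one attempt and no reset: what is moved stays moved. The work goes in short steps, Python scripts to look and compute and a tool call to move; the robot and the scene stay as the last step left them, time stands still between calls to the robot, and variables do not carry over. Pictures are saved under pics/ and viewed, and the job is handed in when it is done.

Besides the shell and the picture viewer there is one more tool, called after "Emit:" in YAML: its name, and indented under it one key for each argument. move_arm: Moves the arm, as the interface text tells. Its arguments: {"type":"object","properties":{"increments":{"type":"array"},"newtons":{"type":"number"}},"required":["increments"]}

```bash
mkdir -p pics; ls
python3 - <<'E'
from station import sensors,get_image,order,ctrl
import cv2,numpy as np,pickle
d={}
for n in("side","top"):
    g=get_image(n);d[n]=g
    cv2.imwrite(f"pics/{n}0.png",g["image"][:,:,::-1])
    print(n,g["K"].tolist(),np.round(g["R"],4).tolist(),g["t"], (-g["R"].T@g["t"]))
pickle.dump(d,open("d0.pkl","wb"))
print(sensors.get_obs(),ctrl.nose_length)
E
```

```text
pics
side [[439.23798438119434, 0.0, 278.497177824573], [0.0, 439.23798438119434, 209.18039282283698], [0.0, 0.0, 1.0]] [[-0.8732, -0.487, 0.0177], [-0.2566, 0.4286, -0.8663], [0.4143, -0.761, -0.4992]] [0.43654663 0.17420694 0.75718047] [0.11221069 0.71415697 0.52118314]
top [[393.16661791354306, 0.0, 279.19150566766376], [0.0, 393.16661791354306, 206.362397129054], [0.0, 0.0, 1.0]] [[0.1007, -0.9949, -0.003], [-0.9748, -0.0981, -0.2002], [0.1989, 0.0231, -0.9797]] [-0.04955437  0.49976403  0.7896699 ] [ 0.3351184  -0.0185172   0.87358516]
{'t': 0.1, 'q': array([-1.30201692e+00,  5.32850933e-02,  1.61415724e+00, -7.29253042e-06,
        1.47602212e+00, -1.18972252e-01]), 'dq': array([-0.00075653,  0.00036885, -0.00163601,  0.00055382,  0.00114269,
        0.00080871]), 'effort': array([-5.50532077e-04, -3.94900274e+01, -3.71363854e+01, -1.78148089e-04,
        3.90494184e-03, -5.31832370e-06]), 'tool_pos': array([ 0.23618814, -0.57807222,  0.24718918]), 'tool_rot': array([-3.08090326e+00, -6.04911948e-01,  2.31260245e-04]), 'contact_force': array([-0.48034677, -0.32212549, -0.42633435]), 'wrist_torque': array([-0.03866328,  0.01593509, -0.01717236]), 'opening': 0.08554554657283835} 0.017
```

View pics/side0.png

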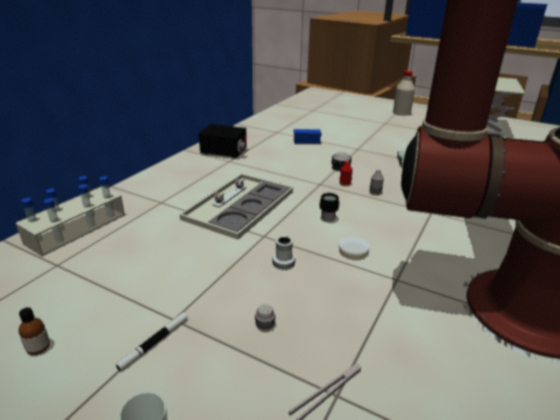

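View pics/top0.png

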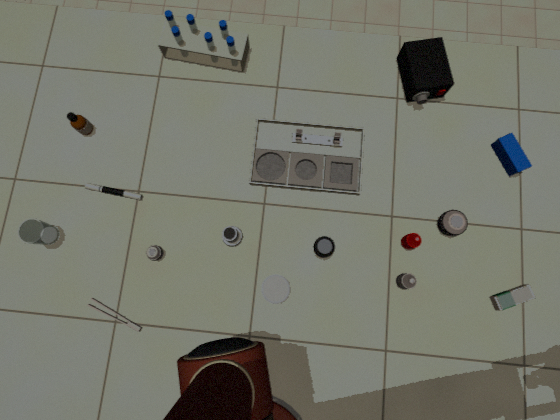

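Top view candidates: steel, thin nose at (406,281) is probably the long objective. The red one at (411,241) is the decoy, and (154,253) is the short objective. The black head at (324,246) is probably the eyepiece, with the camera tube at (231,235). The wide part at (452,222) is probably the condenser, and the pen is at (113,191). I'll confirm with enlarged crops.

Run:
```python
import cv2,numpy as np,pickle
d=pickle.load(open("d0.pkl","rb"))
T=d["top"]["image"][:,:,::-1];S=d["side"]["image"][:,:,::-1]
def c(I,u,v,w=26,h=26,z=260): 
    a=cv2.resize(I[v-h:v+h,u-w:u+w],(z,z),interpolation=cv2.INTER_CUBIC); return np.clip(a.astype(float)*1.6,0,255).astype(np.uint8)
r1=np.hstack([c(T,406,281),c(T,324,246),c(T,452,222)])
r2=np.hstack([c(S,377,181),c(S,329,206),c(S,341,162)])
cv2.imwrite("pics/crop1.png",np.vstack([r1,r2]))
a=cv2.resize(T[112:200,240:370],(780,528),interpolation=cv2.INTER_CUBIC)
cv2.imwrite("pics/tray.png",np.clip(a*1.6,0,255).astype(np.uint8))
r1=np.hstack([c(T,113,191,34,34),c(T,154,253),c(T,231,235)])
r2=np.hstack([c(S,153,341,40,40),c(S,265,316),c(S,284,252)])
cv2.imwrite("pics/crop2.png",np.vstack([r1,r2]))
```

```text
(no output)
```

View pics/crop1.png

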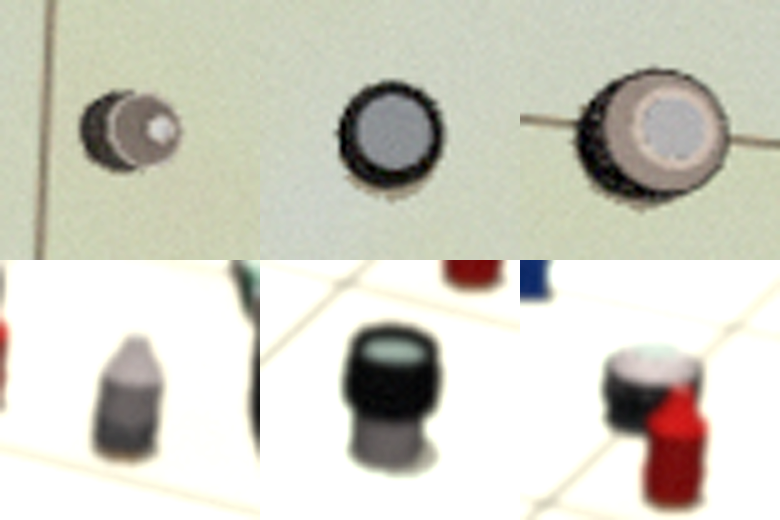

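View pics/tray.png

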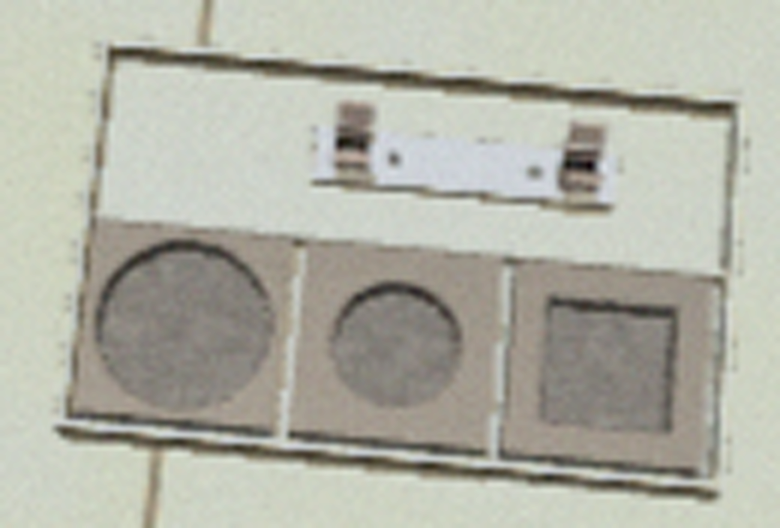

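View pics/crop2.png

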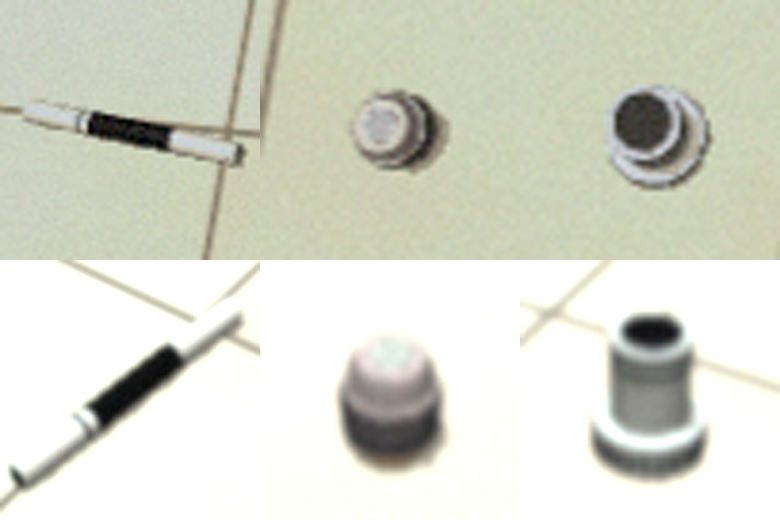

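Confirmed: the long objective has the thin nose, the eyepiece has the black head on a narrow sleeve, and the condenser is wide and black with a steel cone. The tray row, left to right in the image, is large (270,167), small (306,169), square (341,173). Next I'll measure positions.

```bash
cat > h.py <<'E'
import numpy as np,cv2,pickle
def ray(g,u,v,z):
    R,t,K=g["R"],g["t"],g["K"];c=-R.T@t
    d=R.T@np.linalg.solve(K,[u,v,1.]);return c+d*(z-c[2])/d[2]
def proj(g,X):
    p=g["K"]@(g["R"]@np.asarray(X,float)+g["t"]);return p[:2]/p[2]
def blob(m,u,v):
    n,l,s,c=cv2.connectedComponentsWithStats(m.astype(np.uint8),connectivity=8)
    ys,xs=np.nonzero(m);i=np.argmin((xs-u)**2+(ys-v)**2);k=l[ys[i],xs[i]]
    return l==k,s[k],c[k]
E
python3 - <<'E'
from h import *
d=pickle.load(open("d0.pkl","rb"))
g=d["top"];I=g["image"]
hsv=cv2.cvtColor(I,cv2.COLOR_RGB2HSV)
def p(u,v):print((u,v),I[v,u].tolist(),end=' ')
print("cond");[p(u,222) for u in range(432,472,2)]
print("\ncondv");[p(454,v) for v in range(204,242,2)]
print("\nobj");[p(u,281) for u in range(392,420,1)]
print("\neye");[p(u,246) for u in range(310,338,2)]
E
```

```text
cond
(432, 222) [127, 131, 118] (434, 222) [128, 133, 119] (436, 222) [112, 116, 102] (438, 222) [2, 2, 0] (440, 222) [18, 20, 16] (442, 222) [47, 44, 43] (444, 222) [98, 86, 83] (446, 222) [99, 89, 84] (448, 222) [114, 106, 97] (450, 222) [125, 118, 112] (452, 222) [116, 114, 115] (454, 222) [112, 111, 113] (456, 222) [112, 110, 111] (458, 222) [111, 113, 110] (460, 222) [114, 112, 114] (462, 222) [117, 114, 112] (464, 222) [126, 116, 107] (466, 222) [81, 73, 71] (468, 222) [124, 126, 113] (470, 222) [127, 128, 115] 
condv
(454, 204) [129, 133, 121] (454, 206) [131, 134, 124] (454, 208) [129, 132, 120] (454, 210) [54, 49, 48] (454, 212) [96, 89, 81] (454, 214) [128, 118, 109] (454, 216) [111, 111, 110] (454, 218) [114, 111, 110] (454, 220) [112, 113, 111] (454, 222) [112, 111, 113] (454, 224) [114, 113, 113] (454, 226) [111, 110, 112] (454, 228) [124, 114, 105] (454, 230) [97, 85, 80] (454, 232) [95, 87, 81] (454, 234) [32, 31, 28] (454, 236) [77, 75, 63] (454, 238) [128, 131, 114] (454, 240) [130, 132, 115] 
obj
(392, 281) [127, 131, 111] (393, 281) [127, 128, 113] (394, 281) [127,
[... 287 characters left out ...]
) [78, 72, 63] (407, 281) [76, 69, 65] (408, 281) [70, 63, 58] (409, 281) [95, 88, 82] (410, 281) [125, 123, 119] (411, 281) [129, 130, 127] (412, 281) [123, 123, 121] (413, 281) [114, 110, 111] (414, 281) [115, 111, 105] (415, 281) [90, 85, 77] (416, 281) [107, 107, 93] (417, 281) [127, 130, 111] (418, 281) [130, 130, 115] (419, 281) [126, 130, 112] 
eye
(310, 246) [129, 132, 123] (312, 246) [115, 119, 113] (314, 246) [13, 7, 5] (316, 246) [28, 28, 30] (318, 246) [86, 89, 93] (320, 246) [89, 91, 91] (322, 246) [91, 94, 95] (324, 246) [88, 91, 94] (326, 246) [89, 91, 93] (328, 246) [87, 90, 92] (330, 246) [88, 91, 91] (332, 246) [45, 45, 48] (334, 246) [60, 60, 57] (336, 246) [128, 134, 122]
```

```bash
cat >> h.py <<'E'
def up(I,u,v,w,s=8):
    return cv2.resize(I[v-w:v+w+1,u-w:u+w+1],None,fx=s,fy=s,interpolation=cv2.INTER_CUBIC).astype(int)
def back(p,u,v,w,s=8): return (p[0]+.5)/s-.5+u-w,(p[1]+.5)/s-.5+v-w
def ell(m,u,v,w,s=8):
    cs,_=cv2.findContours(m.astype(np.uint8),cv2.RETR_EXTERNAL,cv2.CHAIN_APPROX_NONE)
    c=max(cs,key=cv2.contourArea);e=cv2.fitEllipse(cv2.convexHull(c)) if len(cv2.convexHull(c))>=5 else cv2.fitEllipse(c)
    x,y,ww,hh=cv2.boundingRect(c)
    return back(e[0],u,v,w,s),(e[1][0]/s,e[1][1]/s),back((x,y),u,v,w,s),back((x+ww-1,y+hh-1),u,v,w,s)
E
python3 - <<'E'
from h import *
d=pickle.load(open("d0.pkl","rb"));np.set_printoptions(precision=4,suppress=True)
g=d["top"];I=g["image"]
BG=np.array([128,131,117])
def nb(a):return np.abs(a-BG).sum(2)>60
def rep(n,g,e,zs):
    print(n,np.round(e,2).tolist() if 0 else [tuple(np.round(x,1)) for x in e],*[(z,ray(g,*e[0],z)[:2]) for z in zs])
a=up(I,452,222,24);s=a.sum(2);m=(s>180)&nb(a)|((s>300)&(a[:,:,2]>=a[:,:,1]-4))
cv2.imwrite("pics/m.png",m*255);rep("cond disc",g,ell(m,452,222,24),[.034,.036])
lens=(a[:,:,2]>=a[:,:,1]-3)&(s>300);rep("cond lens",g,ell(cv2.morphologyEx(lens.astype(np.uint8),2,np.ones((9,9))),452,222,24),[.043])
a=up(I,324,246,22);rep("eye sil",g,ell(nb(a)|(a[:,:,2]>a[:,:,1]-2),324,246,22),[.048,.05])
lens=(a[:,:,2]>=a[:,:,1]-2)&(a.sum(2)>220);rep("eye lens",g,ell(cv2.morphologyEx(lens.astype(np.uint8),2,np.ones((9,9))),324,246,22),[.05,.055])
a=up(I,406,281,20);
tip=a.sum(2)>345; 
tip=(np.abs(a[:,:,0]-a[:,:,2])<9)&(a.sum(2)>320);rep("obj tip",g,ell(cv2.morphologyEx(tip.astype(np.uint8),2,np.ones((9,9))),406,281,20),[.065])
br=nb(a)&(a.sum(2)>150)|cv2.morphologyEx(tip.astype(np.uint8),2,np.ones((9,9))).astype(bool);rep("obj disc",g,ell(br,406,281,20),[.045])
rep("obj sil",g,ell(nb(a)|br,406,281,20),[.0])
# side
g=d["side"];I=g["image"]
import sys
for n,u,v,w in(("obj",377,181,16),("eye",329,206,18),("cond",341,160,14)):
    a=up(I,u,v,w);cv2.imwrite(f"pics/s_{n}.png",a[:,:,::-1])
    print(n,a[4,4],a[4,-4],a[-4,4])
m=up(I,377,181,16);cs=m.sum(2)<330;rep("side obj",g,ell(cs,377,181,16),[.03])
m=up(I,329,206,18);cs=m.sum(2)<330;rep("side eye",g,ell(cs,329,206,18),[.03])
E
```

```text
cond disc [(np.float64(451.5), np.float64(223.1)), (np.float64(27.4), np.float64(48.8)), (np.float64(427.6), np.float64(208.8)), (np.float64(476.4), np.float64(238.1))] (0.034, array([ 0.5061, -0.3723])) (0.036, array([ 0.5057, -0.3715]))
cond lens [(np.float64(456.5), np.float64(221.0)), (np.float64(11.8), np.float64(13.1)), (np.float64(450.4), np.float64(215.1)), (np.float64(462.4), np.float64(226.9))] (0.043, array([ 0.5098, -0.3791]))
eye sil [(np.float64(323.7), np.float64(247.3)), (np.float64(22.5), np.float64(24.5)), (np.float64(312.3), np.float64(235.3)), (np.float64(334.9), np.float64(259.9))] (0.048, array([ 0.4248, -0.1008])) (0.05, array([ 0.4245, -0.1006]))
eye lens [(np.float64(324.3), np.float64(245.9)), (np.float64(14.0), np.float64(14.5)), (np.float64(317.4), np.float64(238.8)), (np.float64(331.2), np.float64(253.1))] (0.05, array([ 0.4277, -0.1017])) (0.055, array([ 0.4271, -0.1012]))
obj tip [(np.float64(411.7), np.float64(280.3)), (np.float64(3.6), np.float64(4.1)), (np.float64(409.9), np.float64(278.3)), (np.float64(413.4), np.float64(281.9))] (0.065, array([ 0.3
[... 379 characters left out ...]
9.4))] (0.0, array([ 0.3749, -0.2882]))
obj [182 179 164] [178 176 159] [180 179 164]
eye [183 184 169] [178 175 159] [184 188 172]
cond [182 183 167] [181 188 172] [180 181 164]
side obj [(np.float64(376.4), np.float64(184.0)), (np.float64(14.5), np.float64(25.4)), (np.float64(369.1), np.float64(170.9)), (np.float64(382.9), np.float64(194.9))] (0.03, array([ 0.3707, -0.2715]))
side eye [(np.float64(329.1), np.float64(207.0)), (np.float64(22.7), np.float64(31.4)), (np.float64(318.9), np.float64(192.1)), (np.float64(338.9), np.float64(222.1))] (0.03, array([ 0.426 , -0.1023]))[ WARN:0@0.084] global loadsave.cpp:1063 imwrite_ Unsupported depth image for selected encoder is fallbacked to CV_8U.
```

```bash
cat > ov.py <<'E'
from h import *
def over(d,name,items,u,v,w,h,s,out):
    g=d[name];I=np.clip(g["image"][:,:,::-1].astype(float)*1.5,0,255).astype(np.uint8)
    a=cv2.resize(I[v-h:v+h,u-w:u+w],None,fx=s,fy=s,interpolation=cv2.INTER_CUBIC)
    for P in items:
        q=np.array([( (np.array(proj(g,p))-[u-w,v-h]+.5)*s-.5) for p in P])
        cv2.polylines(a,[np.round(q).astype(int)],False,(0,0,255),1)
    if out: cv2.imwrite(out,a)
    return a
def circ(x,y,z,r): return [(x+r*np.cos(t),y+r*np.sin(t),z) for t in np.linspace(0,2*np.pi,40)]
E
python3 - <<'E'
from ov import *
d=pickle.load(open("d0.pkl","rb"));np.set_printoptions(precision=4,suppress=True)
g=d["top"]
px=lambda x,y:((x+.5)/6-.5+240,(y+.5)/6-.5+112)
L,S,Q=[ray(g,*px(*p),.016)[:2] for p in((186,325),(396,344),(609,366))]
c1=ray(g,*px(352,147),.015)[:2];c2=ray(g,*px(582,165),.015)[:2]
print("L,S,Q",L,S,Q,np.linalg.norm(L-S),np.linalg.norm(S-Q),"clips",c1,c2,np.linalg.norm(c1-c2))
e=(Q-L)/np.linalg.norm(Q-L);print("ang",np.degrees(np.arctan2(e[1],e[0])),np.degrees(np.arctan2(*(c2-c1)[::-1])))
n=np.array([-e[1],e[0]]);n*=np.sign(n[0]);S=(L+S+Q)/3
L,Q=S-.081*e,S+.081*e;m=(c1+c2)/2;print("mid rail rel",(m-S)@e,(m-S)@n,S)
def sq(c,h,z,w=None):
    w=w or h
    return [tuple(c+a*h*e+b*w*n)+(z,) for a,b in((1,1),(1,-1),(-1,-1),(-1,1),(1,1))]
it=[circ(*L,.016,.033),circ(*S,.016,.024),sq(Q,.024,.016)]+[sq(x,.038,.016) for x in(L,S,Q)]
mc=S+e*((m-S)@e)+n*.077
it+=[sq(mc+k*.044*e,.007,.031,.010) for k in(-1,1)]
it+=[[tuple(mc-.044*e)+(.009,),tuple(mc+.044*e)+(.009,)]]
np.savez("tray.npz",L=L,S=S,Q=Q,e=e,n=n,mc=mc)
over(d,"top",it,305,156,65,46,6,"pics/trayov.png")
A=over(d,"side",it,238,205,60,40,6,"pics/trayovs.png")
co=[circ(.510,-.379,z,r) for z,r in((0,.025),(.034,.028),(.012,.028))]
ob=[circ(.3744,-.281,z,r) for z,r in((0,.0125),(.045,.016),(.065,.0055),(.005,.016))]
ey=[circ(.427,-.1014,z,r) for z,r in((0,.015),(.028,.022),(.048,.022),(.058,.0205))]
R=[]
for nme,c in(("top",((452,222),(406,281),(324,246))),("side",((341,162),(377,181),(329,206)))):
    R.append(np.hstack([over(d,nme,i,*p,22,22,6,None) for i,p in zip((co,ob,ey),c)]))
cv2.imwrite("pics/ov1.png",np.vstack(R))
E
```

```text
L,S,Q [0.6011 0.0307] [ 0.6015 -0.0492] [ 0.6009 -0.1299] 0.079849096599866 0.08074621511153239 clips [ 0.6789 -0.0254] [ 0.6804 -0.1141] 0.08872452317673155
ang -90.04013204198766 -89.03049126187685
mid rail rel 0.020257339586574375 0.07849411224482303 [ 0.6012 -0.0495]
```

View pics/ov1.png

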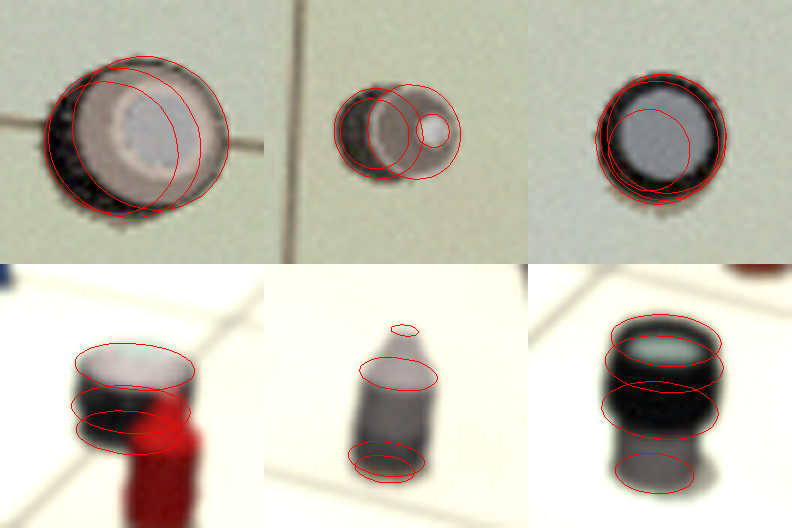

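View pics/trayov.png

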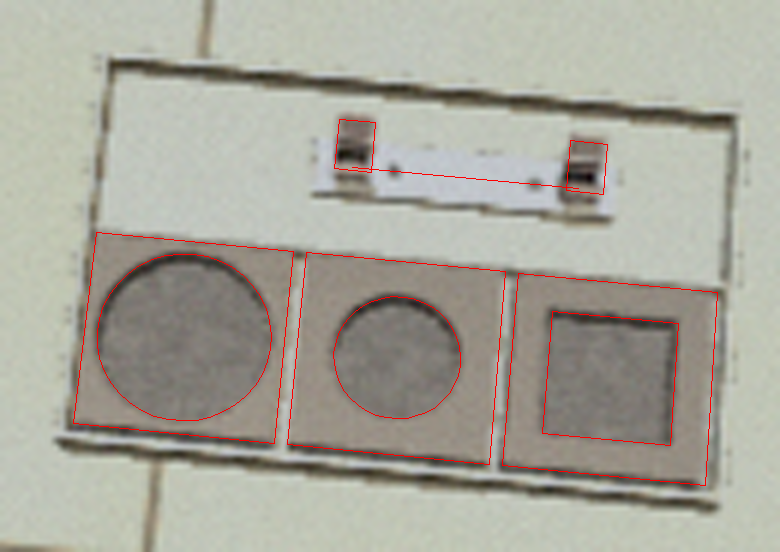

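View pics/trayovs.png

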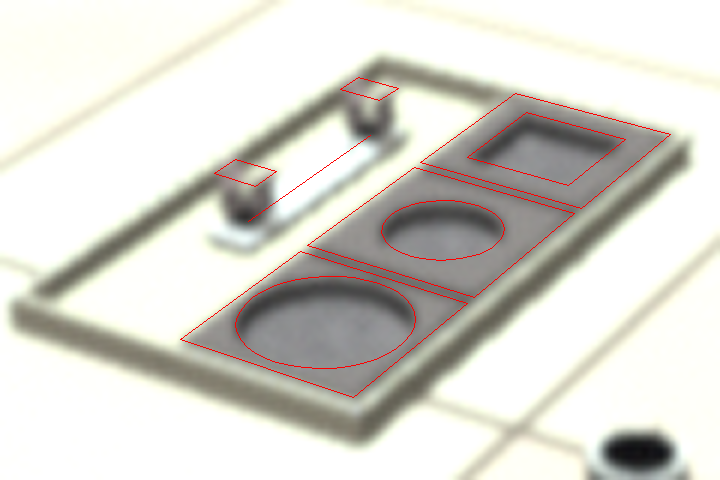

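Both overlays match the images to about 1 mm, and the pockets and clips fit too. Next: a helper that turns world targets into move increments, and the pen measurement.

```bash
cat > go.py <<'E'
import sys,numpy as np
from scipy.spatial.transform import Rotation as Ro
from station import sensors
o=sensors.get_obs();R=Ro.from_rotvec(o["tool_rot"]).as_matrix();p=o["tool_pos"]
y=np.degrees(np.arctan2(R[1,1],R[0,1]))
print("t",round(o["t"],2),"pos",np.round(p,4),"jawdir deg",round(y,2),"tilt",np.round(R[:,2],4),"op",round(o["opening"],4),"F",np.round(o["contact_force"],1),"q",np.round(o["q"],2))
for a in sys.argv[1:]:
    v=[float(s) for s in a.split(",")]
    d=R.T@(np.array(v[:3])-p)*100
    tw=0
    if len(v)>3:
        tw=-(v[3]-y);tw=(tw+90)%180-90
    print("target",v,"->",np.round(d,2),"twist",round(tw,1))
E
python3 go.py 0.3744,-0.281,0.13,90 0.3744,-0.281,0.033,90
python3 - <<'E'
from ov import *
d=pickle.load(open("d0.pkl","rb"));np.set_printoptions(precision=4,suppress=True)
g=d["top"];I=g["image"].astype(int)
print("red",ray(g,411.5,241,.05))
a=up(g["image"],113,191,34);s=a.sum(2)
blk=s<130;
n,l,st,c=cv2.connectedComponentsWithStats(blk.astype(np.uint8));print(st,c)
E
```

```text
t 0.1 pos [ 0.2362 -0.5781  0.2472] jawdir deg -67.78 tilt [-5.0e-04  1.8e-03 -1.0e+00] op 0.0855 F [-0.5 -0.3 -0.4] q [-1.3   0.05  1.61 -0.    1.48 -0.12]
target [0.3744, -0.281, 0.13, 90.0] -> [ 24.03 -22.25  11.77] twist 22.2
target [0.3744, -0.281, 0.033, 90.0] -> [ 24.02 -22.24  21.47] twist 22.2
red [ 0.4563 -0.2828  0.05  ]
[[     0      0    552    552 296722]
 [   184    236    176     78   7945]
 [   500    311      5     10     37]] [[275.5965 275.5405]
 [270.8425 273.801 ]
 [501.5946 315.6486]]
```

Emit:
move_arm:
  increments:
    - [4.8,-4.4,2.0,0,8.5]
    - [9.6,-8.9,4.0,0,8.5]
    - [14.4,-13.3,6.0,0,7.5]
    - [19.2,-17.8,8.0,0,7]
    - [24.0,-22.2,10.0,0,7]
  newtons: 40

```text
t: 0.72
tool_pos: [0.3629, -0.3058, 0.156]
tool_rot: [-3.083, -0.604, -0.0]
contact_force: [1.0, -0.2, 0.0]
opening: 0.0701
```

```bash
python3 go.py 0.3744,-0.281,0.034
```

```text
t 0.72 pos [ 0.3629 -0.3058  0.156 ] jawdir deg -67.81 tilt [ 1.e-04  3.e-04 -1.e+00] op 0.0701 F [ 1.  -0.2  0. ] q [-0.86 -0.24  2.05  0.    1.34  0.33]
target [0.3744, -0.281, 0.034] -> [ 2.   -1.86 12.2 ] twist 0
```

Emit:
move_arm:
  increments:
    - [0,0,0,0,7]
    - [0,0,0,0,7]

```text
t: 0.98
tool_pos: [0.3626, -0.3079, 0.157]
tool_rot: [3.082, 0.606, -0.0]
contact_force: [-0.3, 0.2, 0.0]
opening: 0.0701
```

```bash
python3 go.py 0.3744,-0.281,0.034
```

```text
t 0.97 pos [ 0.3626 -0.3079  0.157 ] jawdir deg -67.74 tilt [-2.e-04 -5.e-04 -1.e+00] op 0.0701 F [-0.3  0.2  0. ] q [-0.86 -0.24  2.04 -0.    1.34  0.32]
target [0.3744, -0.281, 0.034] -> [ 2.11 -2.05 12.3 ] twist 0
```

Emit:
move_arm:
  increments:
    - [2.1,-2.05,0.5,0,6]
    - [2.1,-2.05,4,0,5.5]
    - [2.1,-2.05,8,0,5.5]
    - [2.1,-2.05,11,0,5.5]
    - [2.1,-2.05,12.3,0,5.5]

```text
t: 1.6
tool_pos: [0.3733, -0.2817, 0.0326]
tool_rot: [-3.082, -0.601, 0.002]
contact_force: [-0.1, 0.2, 0.2]
opening: 0.0548
```

Emit:
move_arm:
  increments:
    - [0,0,0,0,5.5]
    - [0,0,0,0,5.5]

```text
t: 1.85
tool_pos: [0.3752, -0.2822, 0.0355]
tool_rot: [3.081, 0.604, 0.002]
contact_force: [0.7, 0.1, 0.7]
opening: 0.055
```

```bash
python3 go.py 0.3744,-0.281,0.034
cat > snap.py <<'E'
import sys;from ov import *
from station import get_image
n,name,u,v,w,h,s=sys.argv[1],sys.argv[2],*map(int,sys.argv[3:8])
g=get_image(name);pickle.dump(g,open(n+".pkl","wb"))
cv2.imwrite(f"pics/{n}.png",over({name:g},name,[],u,v,w,h,s,None))
E
python3 snap.py a1 side 377 175 40 35 9
```

```text
t 1.85 pos [ 0.3752 -0.2822  0.0355] jawdir deg -67.82 tilt [ 0.002  -0.0021 -1.    ] op 0.055 F [0.7 0.1 0.7] q [-0.8  -0.08  2.13 -0.    1.09  0.38]
target [0.3744, -0.281, 0.034] -> [-0.03 -0.14  0.15] twist 0
```

View pics/a1.png

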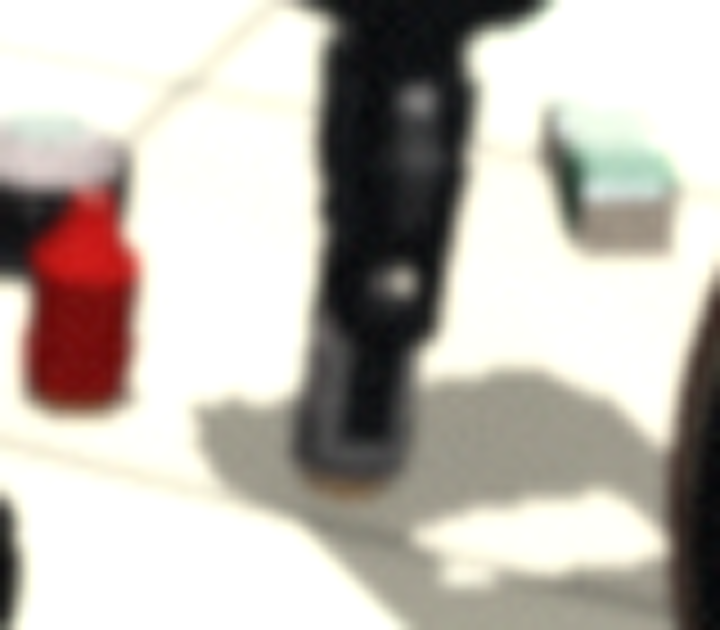

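The near finger stands in front of the barrel at (365,420) in the crop, with the objective between the jaws and the red decoy clear on the left. Closing now.

Emit:
move_arm:
  increments:
    - [0,-0.14,0.1,0,3.5]
    - [0,-0.14,0.1,0,2.5]
    - [0,-0.14,0.1,0,2.5]
    - [0,-0.14,0.1,0,2.5]
  newtons: 50

```text
t: 2.4
tool_pos: [0.3744, -0.2801, 0.034]
tool_rot: [3.081, 0.605, 0.001]
contact_force: [-1.1, 0.7, 6.9]
opening: 0.0305
```

```bash
python3 go.py 0.374,-0.281,0.13 0.601,-0.0495,0.13
```

```text
t 2.4 pos [ 0.3744 -0.2801  0.034 ] jawdir deg -67.77 tilt [ 0.0011 -0.0012 -1.    ] op 0.0305 F [-1.1  0.7  6.9] q [-0.8  -0.08  2.13  0.    1.09  0.38]
target [0.374, -0.281, 0.13] -> [-0.07  0.08 -9.6 ] twist 0
target [0.601, -0.0495, 0.13] -> [ 29.7  -12.76  -9.6 ] twist 0
```

Emit:
move_arm:
  increments:
    - [0,0,-0.5,0,2.5]
    - [0,0,-2,0,2.5]
    - [0,0,-5,0,2.5]
    - [0,0,-8,0,2.5]
    - [0,0,-10,0,2.5]

```text
t: 3.02
tool_pos: [0.3741, -0.2798, 0.1352]
tool_rot: [3.081, 0.605, 0.002]
contact_force: [-0.2, -0.4, -2.6]
opening: 0.0307
```

Emit:
move_arm:
  increments:
    - [0,0,0,0,2.5]

```text
t: 3.15
tool_pos: [0.3747, -0.2804, 0.1353]
tool_rot: [3.079, 0.605, 0.004]
contact_force: [-0.4, -0.1, -1.7]
opening: 0.0306
```

```bash
python3 go.py 0.601,-0.0495,0.134;python3 snap.py a2 side 377 160 50 45 7
```

```text
t 3.15 pos [ 0.3747 -0.2804  0.1353] jawdir deg -67.78 tilt [ 0.0033 -0.0033 -1.    ] op 0.0306 F [-0.4 -0.1 -1.7] q [-0.8  -0.24  2.08  0.    1.3   0.38]
target [0.601, -0.0495, 0.134] -> [ 29.68 -12.82   0.13] twist 0
```

View pics/a2.png

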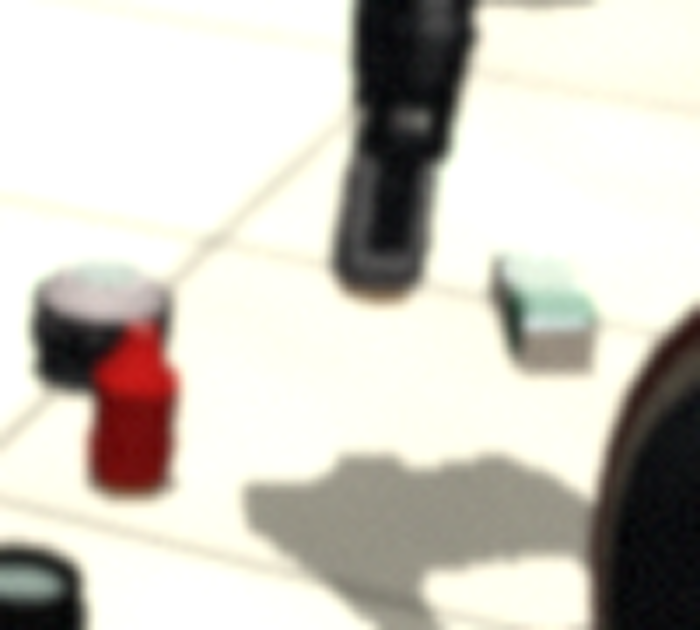

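Emit:
move_arm:
  increments:
    - [3,-1.3,0,0,2.5]
    - [7.5,-3.2,0,0,2.5]
    - [12,-5.2,0,0,2.5]
    - [16.5,-7.1,0,0,2.5]
    - [21,-9.1,0,0,2.5]

```text
t: 3.82
tool_pos: [0.5337, -0.1142, 0.131]
tool_rot: [-3.081, -0.605, 0.004]
contact_force: [0.3, -1.1, -3.2]
opening: 0.0308
```

Emit:
move_arm:
  increments:
    - [3.5,-1.5,0,0,2.5]
    - [6.5,-2.8,0,0,2.5]
    - [8.2,-3.5,0,0,2.5]
    - [8.7,-3.7,0,0,2.5]
    - [8.7,-3.7,0,0,2.5]

```text
t: 4.45
tool_pos: [0.5998, -0.0491, 0.1324]
tool_rot: [-3.083, -0.605, 0.002]
contact_force: [-0.3, -0.3, -1.2]
opening: 0.0302
```

```bash
python3 go.py 0.6012,-0.0495,0.05
```

```text
t 4.45 pos [ 0.5998 -0.0491  0.1324] jawdir deg -67.8 tilt [-1.3e-03 -2.0e-04 -1.0e+00] op 0.0302 F [-0.3 -0.3 -1.2] q [-0.21  0.1   1.77 -0.    1.28  0.98]
target [0.6012, -0.0495, 0.05] -> [0.13 0.09 8.24] twist 0
```

Emit:
move_arm:
  increments:
    - [0.13,0.1,2,0,2.5]
    - [0.13,0.1,5,0,2.5]
    - [0.13,0.1,7,0,2.5]
    - [0.13,0.1,8,0,2.5]
    - [0.13,0.1,8,0,2.5]

```text
t: 5.08
tool_pos: [0.6013, -0.0492, 0.052]
tool_rot: [-3.082, -0.605, 0.002]
contact_force: [0.5, -0.3, -1.4]
opening: 0.0303
```

```bash
python3 go.py 0.6012,-0.0495,0.0405;python3 snap.py a3 side 250 195 50 45 7;python3 snap.py a3t top 306 165 40 35 8
```

```text
t 5.08 pos [ 0.6013 -0.0492  0.052 ] jawdir deg -67.8 tilt [-1.7e-03  3.0e-04 -1.0e+00] op 0.0303 F [ 0.5 -0.3 -1.4] q [-0.2   0.2   1.8  -0.    1.14  0.98]
target [0.6012, -0.0495, 0.0405] -> [-0.02  0.02  1.15] twist 0
```

View pics/a3.png

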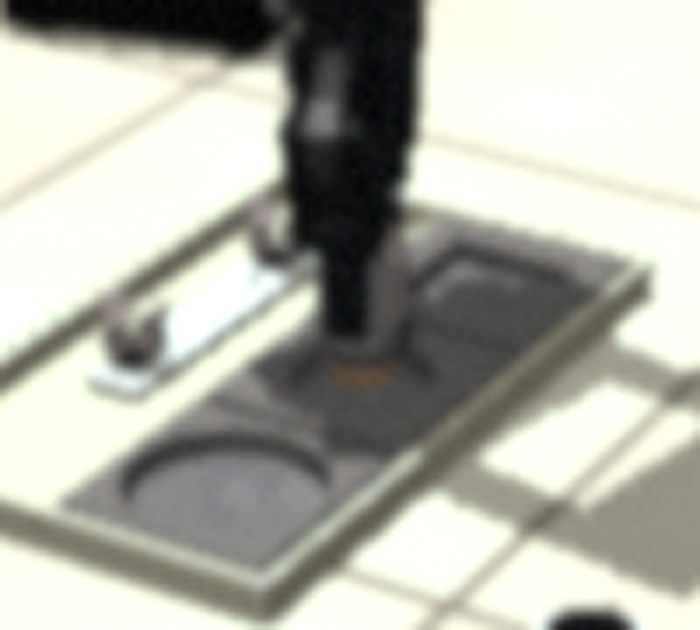

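View pics/a3t.png

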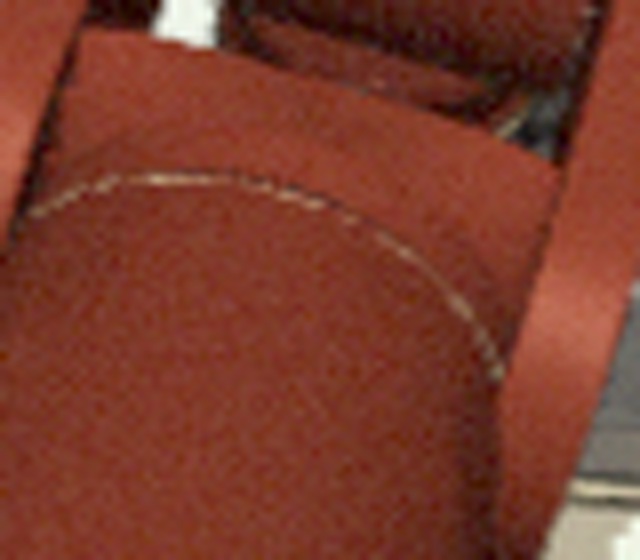

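The thread (365,375 in the crop) is centred over the small pocket. The arm blocks the top view.

Emit:
move_arm:
  increments:
    - [0,0,0.4,0,2.5]
    - [0,0,0.8,0,2.5]
    - [0,0,1.05,0,2.5]
    - [0,0,1.1,0,2.5]

```text
t: 5.68
tool_pos: [0.6017, -0.0491, 0.0416]
tool_rot: [-3.083, -0.605, 0.001]
contact_force: [0.6, -0.5, -3.0]
opening: 0.0308
```

```bash
python3 go.py 0.6012,-0.0495,0.0405
```

```text
t 5.67 pos [ 0.6017 -0.0491  0.0416] jawdir deg -67.78 tilt [-5.e-04  1.e-04 -1.e+00] op 0.0308 F [ 0.6 -0.5 -3. ] q [-0.2   0.22  1.8   0.    1.12  0.98]
target [0.6012, -0.0495, 0.0405] -> [-0.06  0.02  0.11] twist 0
```

Emit:
move_arm:
  increments:
    - [0,0,0.08,0,2.5]
    - [0,0,0.12,0,2.5]
    - [0,0,0.12,0,2.5]

```text
t: 6.05
tool_pos: [0.602, -0.0492, 0.0408]
tool_rot: [3.083, 0.605, 0.0]
contact_force: [-0.1, 0.9, -2.1]
opening: 0.0304
```

```bash
python3 go.py 0.6012,-0.0495,0.040
```

```text
t 6.05 pos [ 0.602  -0.0492  0.0408] jawdir deg -67.78 tilt [ 1.e-04  0.e+00 -1.e+00] op 0.0304 F [-0.1  0.9 -2.1] q [-0.2   0.22  1.8   0.    1.12  0.98]
target [0.6012, -0.0495, 0.04] -> [-0.08  0.    0.08] twist 0
```

Emit:
move_arm:
  increments:
    - [0,0,0.06,0,2.5]
    - [0,0,0.1,0,2.5]
    - [0,0,0.1,0,2.5]

```text
t: 6.42
tool_pos: [0.602, -0.0492, 0.0401]
tool_rot: [3.083, 0.605, 0.0]
contact_force: [-2.2, 0.7, 1.4]
opening: 0.0305
```

Emit:
move_arm:
  increments:
    - [0,0,0.06,0,2.5]
    - [0,0,0.06,0,2.5]
    - [0,0,0.06,0,2.5]

```text
t: 6.8
tool_pos: [0.6021, -0.0492, 0.04]
tool_rot: [-3.083, -0.605, 0.0]
contact_force: [-3.8, 0.3, 4.2]
opening: 0.0308
```

Contact felt (4 N). Releasing.

Emit:
move_arm:
  increments:
    - [0,0,0,0,3.5]
    - [0,0,0,0,4.4]
    - [0,0,0,0,4.8]
    - [0,0,0,0,4.8]

```text
t: 7.3
tool_pos: [0.6019, -0.0492, 0.039]
tool_rot: [-3.083, -0.605, 0.0]
contact_force: [-0.4, 0.0, -0.4]
opening: 0.0476
```

Emit:
move_arm:
  increments:
    - [0,0,-1,0,4.8]
    - [0,0,-4,0,4.8]
    - [0,0,-8,0,4.8]
    - [0,0,-12,0,5]
    - [0,0,-13,0,5.5]

```text
t: 7.92
tool_pos: [0.604, -0.0496, 0.1738]
tool_rot: [3.08, 0.605, 0.011]
contact_force: [-0.2, -0.0, -0.6]
opening: 0.055
```

```bash
python3 go.py 0.427,-0.1014,0.17 0.427,-0.1014,0.037;python3 snap.py a4 side 250 195 50 45 7
```

```text
t 7.92 pos [ 0.604  -0.0496  0.1738] jawdir deg -67.78 tilt [ 0.0072 -0.0015 -1.    ] op 0.055 F [-0.2 -0.  -0.6] q [-0.2   0.06  1.73  0.    1.34  0.98]
target [0.427, -0.1014, 0.17] -> [-18.35  -1.9    0.26] twist 0
target [0.427, -0.1014, 0.037] -> [-18.43  -1.95  13.56] twist 0
```

View pics/a4.png

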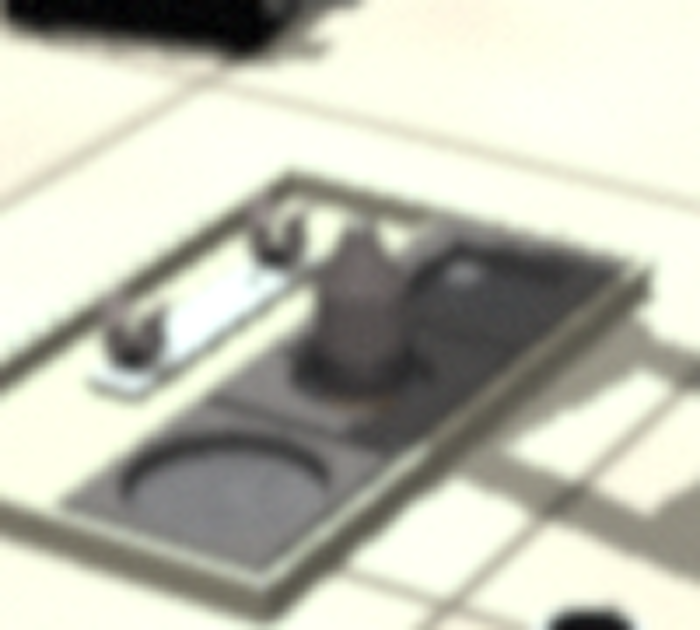

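The objective stands upright in the small pocket. Now the eyepiece.

Emit:
move_arm:
  increments:
    - [-4,-0.4,0,0,6]
    - [-9,-0.9,0,0,6.5]
    - [-14,-1.4,1,0,6.5]
    - [-18.4,-1.9,3,0,6.5]
    - [-18.4,-1.9,5,0,6.5]

```text
t: 8.6
tool_pos: [0.421, -0.1009, 0.1162]
tool_rot: [-3.082, -0.602, 0.005]
contact_force: [0.6, -0.4, -0.4]
opening: 0.0652
```

Emit:
move_arm:
  increments:
    - [0,0,0,0,6.5]
    - [0,0,0,0,6.5]

```text
t: 8.85
tool_pos: [0.4247, -0.1011, 0.1192]
tool_rot: [-3.082, -0.606, 0.001]
contact_force: [0.6, 0.3, 0.7]
opening: 0.0653
```

```bash
python3 go.py 0.427,-0.1014,0.037
```

```text
t 8.85 pos [ 0.4247 -0.1011  0.1192] jawdir deg -67.76 tilt [-4.e-04  2.e-04 -1.e+00] op 0.0653 F [0.6 0.3 0.7] q [-0.4  -0.31  2.16 -0.    1.29  0.78]
target [0.427, -0.1014, 0.037] -> [0.21 0.12 8.22] twist 0
```

Emit:
move_arm:
  increments:
    - [0.2,0.12,1,0,6.5]
    - [0.2,0.12,3.5,0,6.5]
    - [0.2,0.12,6.5,0,6.5]
    - [0.2,0.12,8.2,0,6.5]
    - [0.2,0.12,8.2,0,6.5]

```text
t: 9.48
tool_pos: [0.4259, -0.1009, 0.0356]
tool_rot: [-3.081, -0.606, 0.005]
contact_force: [0.4, 0.5, 0.5]
opening: 0.0648
```

```bash
python3 go.py 0.427,-0.1014,0.037;python3 snap.py a5 side 329 195 45 40 7
```

```text
t 9.47 pos [ 0.4259 -0.1009  0.0356] jawdir deg -67.76 tilt [-0.0033  0.0014 -1.    ] op 0.0648 F [0.4 0.5 0.5] q [-0.4  -0.16  2.2   0.    1.11  0.78]
target [0.427, -0.1014, 0.037] -> [ 0.09  0.09 -0.14] twist 0
```

View pics/a5.png

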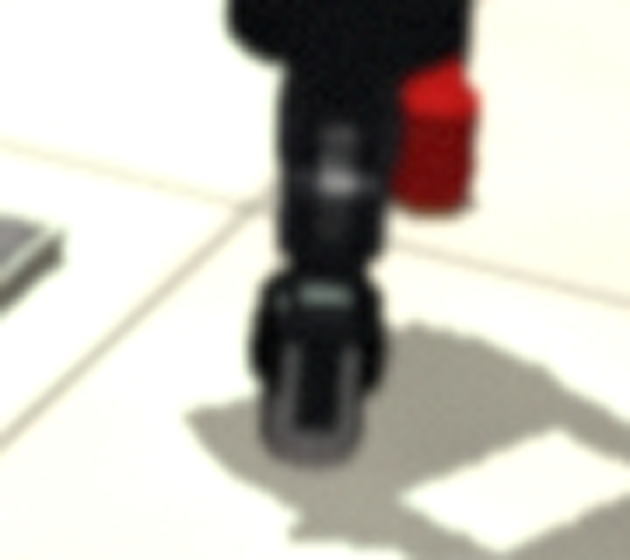

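Emit:
move_arm:
  increments:
    - [0.05,0.06,-0.1,0,5]
    - [0.05,0.06,-0.1,0,4]
    - [0.05,0.06,-0.1,0,3.8]
    - [0.05,0.06,-0.1,0,3.8]
    - [0.05,0.06,-0.1,0,3.8]

```text
t: 10.15
tool_pos: [0.4289, -0.1024, 0.0398]
tool_rot: [3.081, 0.605, 0.005]
contact_force: [0.7, 0.4, 6.8]
opening: 0.0424
```

```bash
python3 go.py 0.427,-0.1014,0.037
```

```text
t 10.15 pos [ 0.4289 -0.1024  0.0398] jawdir deg -67.79 tilt [ 0.0034 -0.0012 -1.    ] op 0.0424 F [0.7 0.4 6.8] q [-0.4  -0.17  2.2   0.    1.11  0.78]
target [0.427, -0.1014, 0.037] -> [-0.14 -0.17  0.28] twist 0
```

Emit:
move_arm:
  increments:
    - [0,0,0,0,3.8]
    - [0,0,-1,0,3.8]
    - [0,0,-4,0,3.8]
    - [0,0,-8,0,3.8]
    - [0,0,-10,0,3.8]

```text
t: 10.78
tool_pos: [0.4279, -0.1021, 0.1406]
tool_rot: [3.081, 0.605, 0.004]
contact_force: [0.6, -0.6, -1.5]
opening: 0.0424
```

Emit:
move_arm:
  increments:
    - [0,0,0,0,3.8]
    - [0,0,0,0,3.8]

```text
t: 11.02
tool_pos: [0.4265, -0.1015, 0.1369]
tool_rot: [-3.082, -0.605, 0.003]
contact_force: [0.2, -0.5, -0.9]
opening: 0.0426
```

```bash
python3 go.py 0.602,-0.1305,0.137;python3 snap.py a6 side 329 175 45 40 7
```

```text
t 11.03 pos [ 0.4265 -0.1015  0.1369] jawdir deg -67.78 tilt [-2.e-03  8.e-04 -1.e+00] op 0.0426 F [ 0.2 -0.5 -0.9] q [-0.4  -0.32  2.14 -0.    1.32  0.78]
target [0.602, -0.1305, 0.137] -> [15.15  9.32 -0.05] twist 0
```

View pics/a6.png

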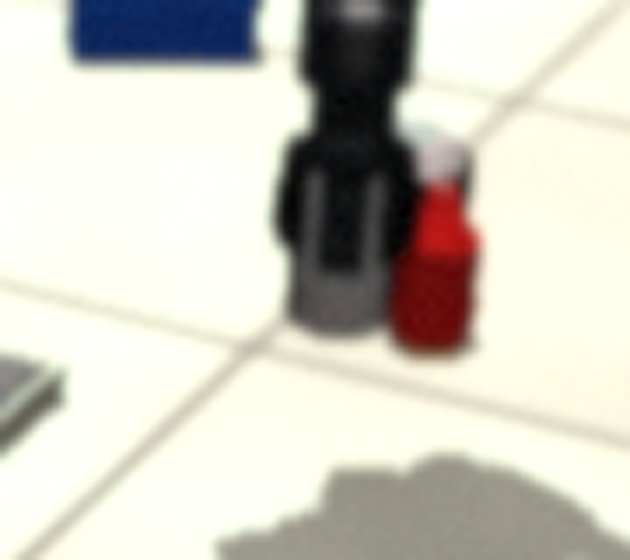

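Emit:
move_arm:
  increments:
    - [2,1.2,0,0,3.8]
    - [5.5,3.4,0,0,3.8]
    - [9,5.5,0,0,3.8]
    - [12.5,7.7,0,0,3.8]
    - [14.6,9,0,0,3.8]

```text
t: 11.7
tool_pos: [0.5972, -0.1299, 0.1358]
tool_rot: [-3.081, -0.605, 0.004]
contact_force: [-0.5, -0.7, -1.3]
opening: 0.0425
```

Emit:
move_arm:
  increments:
    - [0.5,0.3,1,0,3.8]
    - [0.5,0.3,3,0,3.8]
    - [0.5,0.3,5.5,0,3.8]
    - [0.5,0.3,7,0,3.8]
    - [0.5,0.3,7.5,0,3.8]

```text
t: 12.32
tool_pos: [0.6005, -0.1303, 0.0609]
tool_rot: [-3.081, -0.605, 0.005]
contact_force: [-0.4, -0.5, -0.8]
opening: 0.0427
```

Emit:
move_arm:
  increments:
    - [0,0,0,0,3.8]
    - [0,0,0,0,3.8]

```text
t: 12.58
tool_pos: [0.6031, -0.1311, 0.0643]
tool_rot: [3.082, 0.605, 0.003]
contact_force: [0.6, -0.2, -1.1]
opening: 0.0427
```

```bash
python3 go.py 0.6015,-0.1305,0.046;python3 snap.py a7 side 265 190 50 45 7
```

```text
t 12.57 pos [ 0.6031 -0.1311  0.0643] jawdir deg -67.78 tilt [ 1.8e-03 -6.0e-04 -1.0e+00] op 0.0427 F [ 0.6 -0.2 -1.1] q [-0.33  0.21  1.76 -0.    1.16  0.85]
target [0.6015, -0.1305, 0.046] -> [-0.12 -0.12  1.83] twist 0
```

View pics/a7.png

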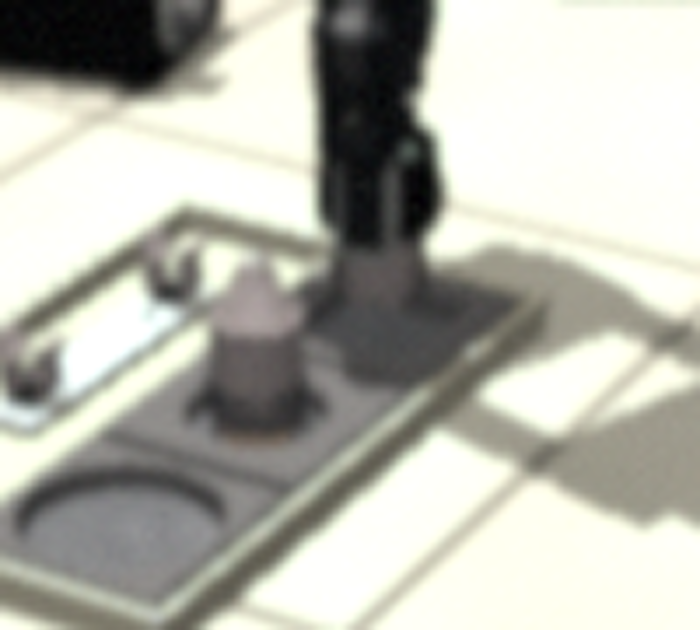

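The eyepiece sleeve is over the square pocket (about (380,290) in the crop). Lowering.

Emit:
move_arm:
  increments:
    - [-0.08,-0.08,0.6,0,3.8]
    - [-0.08,-0.08,1.1,0,3.8]
    - [-0.08,-0.08,1.4,0,3.8]
    - [-0.08,-0.08,1.5,0,3.8]
    - [-0.08,-0.08,1.5,0,3.8]

```text
t: 13.25
tool_pos: [0.6013, -0.1304, 0.048]
tool_rot: [-3.083, -0.605, 0.0]
contact_force: [-0.9, 0.8, -0.8]
opening: 0.0422
```

Emit:
move_arm:
  increments:
    - [0,0,0,0,3.8]
    - [0,0,0.1,0,3.8]
    - [0,0,0.15,0,3.8]
    - [0,0,0.15,0,3.8]

```text
t: 13.75
tool_pos: [0.6013, -0.1304, 0.0466]
tool_rot: [-3.083, -0.605, 0.0]
contact_force: [0.1, 0.4, -1.4]
opening: 0.0426
```

Emit:
move_arm:
  increments:
    - [0,0,0.08,0,3.8]
    - [0,0,0.1,0,3.8]
    - [0,0,0.1,0,3.8]

```text
t: 14.12
tool_pos: [0.6014, -0.1305, 0.0459]
tool_rot: [3.083, 0.605, 0.0]
contact_force: [-0.3, 0.4, 2.3]
opening: 0.0424
```

Emit:
move_arm:
  increments:
    - [0,0,0.08,0,3.8]
    - [0,0,0.1,0,3.8]
    - [0,0,0.1,0,3.8]

```text
t: 14.5
tool_pos: [0.6015, -0.1304, 0.0459]
tool_rot: [-3.083, -0.605, 0.0]
contact_force: [-4.1, 1.0, 6.6]
opening: 0.0428
```

Emit:
move_arm:
  increments:
    - [0,0,0.06,0,3.8]
    - [0,0,0.06,0,3.8]
    - [0,0,0.06,0,3.8]

```text
t: 14.88
tool_pos: [0.6015, -0.1304, 0.0459]
tool_rot: [-3.083, -0.606, 0.001]
contact_force: [-7.0, 2.2, 9.6]
opening: 0.0427
```

Emit:
move_arm:
  increments:
    - [0,0,-0.06,0,3.8]
    - [0,0,-0.06,0,5]
    - [0,0,-0.06,0,5.8]
    - [0,0,-0.06,0,5.8]
    - [0,0,-0.06,0,5.8]

```text
t: 15.5
tool_pos: [0.6012, -0.1304, 0.0444]
tool_rot: [-3.083, -0.605, 0.0]
contact_force: [-0.3, -0.3, 0.4]
opening: 0.058
```

Emit:
move_arm:
  increments:
    - [0,0,-1,0,5.8]
    - [0,0,-4,0,5.8]
    - [0,0,-8,0,5.8]
    - [0,0,-11,0,7]
    - [0,0,-12,0,8]

```text
t: 16.12
tool_pos: [0.6028, -0.1309, 0.1681]
tool_rot: [3.08, 0.605, 0.007]
contact_force: [0.6, -0.4, 0.6]
opening: 0.0799
```

```bash
python3 go.py 0.51,-0.379,0.13;python3 snap.py a8 side 265 190 50 45 7
```

```text
t 16.12 pos [ 0.6028 -0.1309  0.1681] jawdir deg -67.78 tilt [ 0.005  -0.0017 -1.    ] op 0.0799 F [ 0.6 -0.4  0.6] q [-0.33  0.09  1.71  0.    1.34  0.85]
target [0.51, -0.379, 0.13] -> [-17.99  19.45   3.81] twist 0
```

View pics/a8.png

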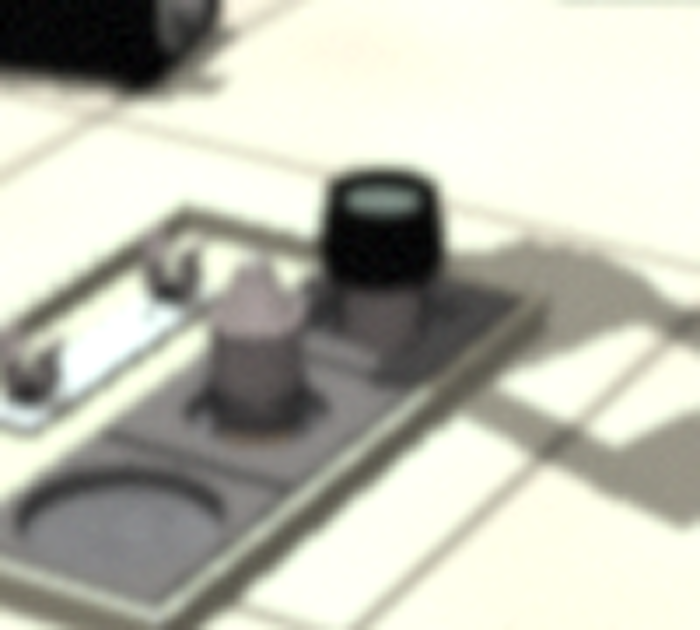

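The eyepiece stands upright in the square pocket. Next, the condenser.

Emit:
move_arm:
  increments:
    - [-3.6,3.9,0,0,8]
    - [-7.2,7.8,0.5,0,8]
    - [-10.8,11.7,1.5,0,8]
    - [-14.4,15.6,2.5,0,8]
    - [-18,19.4,3.5,0,8]

```text
t: 16.8
tool_pos: [0.5065, -0.3789, 0.1275]
tool_rot: [-3.081, -0.605, 0.002]
contact_force: [0.2, -0.2, -0.5]
opening: 0.0799
```

Emit:
move_arm:
  increments:
    - [0,0,0,0,8]
    - [0,0,0,0,8]

```text
t: 17.05
tool_pos: [0.5075, -0.3774, 0.1282]
tool_rot: [-3.081, -0.604, 0.002]
contact_force: [1.5, 0.4, 1.4]
opening: 0.0804
```

```bash
python3 go.py 0.51,-0.379,0.028
```

```text
t 17.05 pos [ 0.5075 -0.3774  0.1282] jawdir deg -67.81 tilt [-0.0015  0.002  -1.    ] op 0.0804 F [1.5 0.4 1.4] q [-0.76  0.17  1.69  0.    1.28  0.43]
target [0.51, -0.379, 0.028] -> [ 0.18  0.27 10.02] twist 0
```

Emit:
move_arm:
  increments:
    - [0.18,0.25,1.5,0,8]
    - [0.18,0.25,5,0,8]
    - [0.18,0.25,8,0,8]
    - [0.18,0.25,9.9,0,8]
    - [0.18,0.25,10,0,8]

```text
t: 17.68
tool_pos: [0.51, -0.3781, 0.0274]
tool_rot: [-3.079, -0.606, 0.004]
contact_force: [-0.5, -1.1, -0.6]
opening: 0.0802
```

Emit:
move_arm:
  increments:
    - [0,0,0,0,8]
    - [0,0,0,0,8]

```text
t: 17.92
tool_pos: [0.5116, -0.3805, 0.0314]
tool_rot: [3.08, 0.605, 0.003]
contact_force: [0.1, -0.2, 0.6]
opening: 0.0799
```

```bash
python3 go.py 0.51,-0.379,0.028;python3 snap.py a9 side 341 150 45 40 7;python3 snap.py a9t top 440 225 45 40 7
```

```text
t 17.93 pos [ 0.5116 -0.3805  0.0314] jawdir deg -67.77 tilt [ 0.0022 -0.002  -1.    ] op 0.0799 F [ 0.1 -0.2  0.6] q [-0.76  0.3   1.72  0.    1.12  0.43]
target [0.51, -0.379, 0.028] -> [-0.1  -0.2   0.34] twist 0
```

View pics/a9.png

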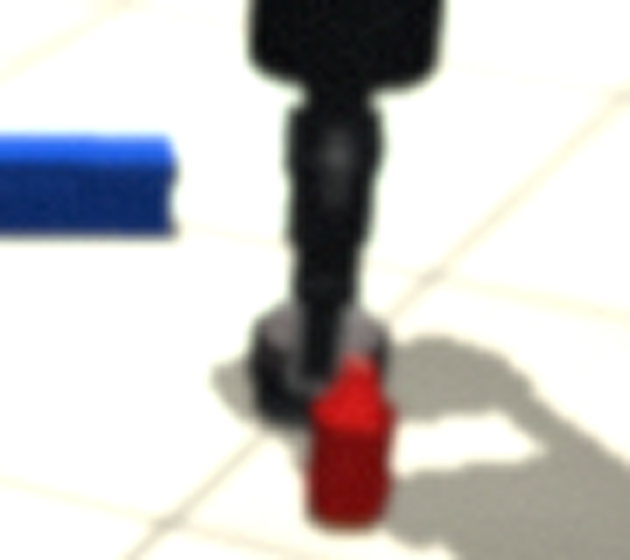

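View pics/a9t.png

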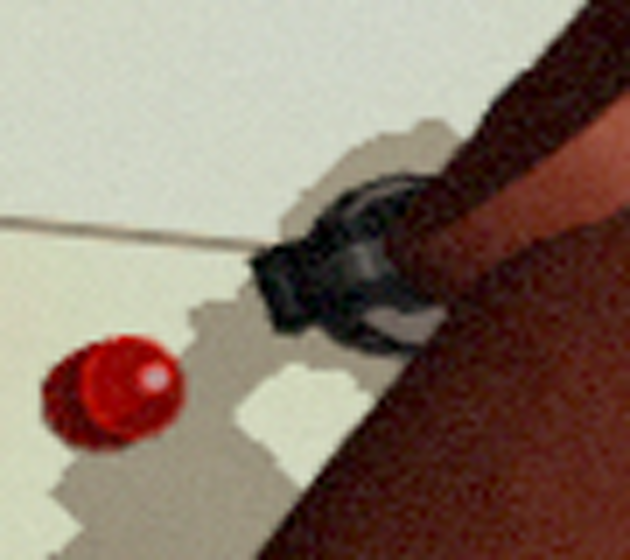

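The condenser sits between the jaws and the red decoy is clear. Closing.

Emit:
move_arm:
  increments:
    - [-0.05,-0.1,0.2,0,7]
    - [-0.05,-0.1,0.2,0,6]
    - [-0.05,-0.1,0.2,0,5]
    - [-0.05,-0.1,0.2,0,5]
    - [-0.05,-0.1,0.2,0,5]
  newtons: 60

```text
t: 18.65
tool_pos: [0.51, -0.3792, 0.028]
tool_rot: [3.082, 0.605, 0.0]
contact_force: [-0.0, 0.4, 3.2]
opening: 0.0538
```

```bash
python3 go.py 0.51,-0.379,0.028;python3 snap.py b1 side 341 150 45 40 7
```

```text
t 18.65 pos [ 0.51   -0.3792  0.028 ] jawdir deg -67.78 tilt [ 4.e-04 -3.e-04 -1.e+00] op 0.0538 F [-0.   0.4  3.2] q [-0.76  0.3   1.73  0.    1.11  0.43]
target [0.51, -0.379, 0.028] -> [ 0.01 -0.02  0.  ] twist 0
```

View pics/b1.png

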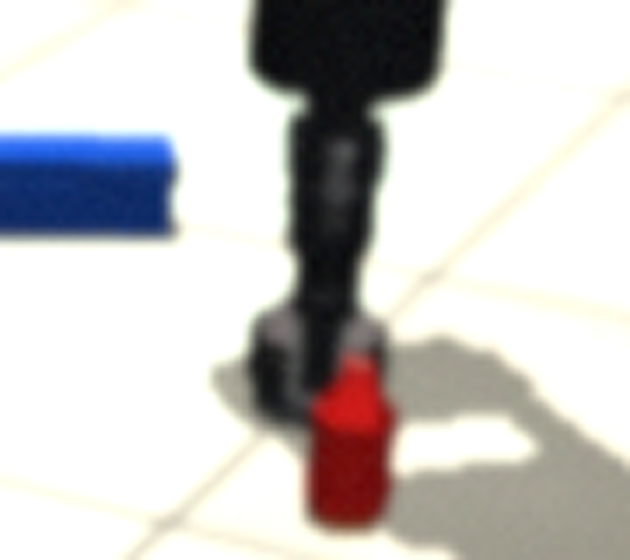

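Emit:
move_arm:
  increments:
    - [0,0,-0.5,0,5]
    - [0,0,-2,0,5]
    - [0,0,-5,0,5]
    - [0,0,-8,0,5]
    - [0,0,-11,0,5]

```text
t: 19.32
tool_pos: [0.5097, -0.3789, 0.1391]
tool_rot: [3.082, 0.605, 0.0]
contact_force: [-0.1, 0.2, -1.9]
opening: 0.0539
```

Emit:
move_arm:
  increments:
    - [0,0,0,0,5]
    - [0,0,0,0,5]

```text
t: 19.58
tool_pos: [0.5092, -0.3785, 0.1365]
tool_rot: [-3.081, -0.605, 0.002]
contact_force: [0.5, 0.5, -3.0]
opening: 0.0539
```

```bash
python3 go.py 0.51,0.0315,0.14 0.6012,0.0315,0.14;python3 snap.py b2 side 341 150 45 40 7
```

```text
t 19.57 pos [ 0.5092 -0.3785  0.1365] jawdir deg -67.78 tilt [-0.0012  0.0011 -1.    ] op 0.0539 F [ 0.5  0.5 -3. ] q [-0.76  0.17  1.68 -0.    1.29  0.43]
target [0.51, 0.0315, 0.14] -> [ 15.57 -37.92  -0.3 ] twist 0
target [0.6012, 0.0315, 0.14] -> [ 24.01 -34.48  -0.32] twist 0
```

View pics/b2.png

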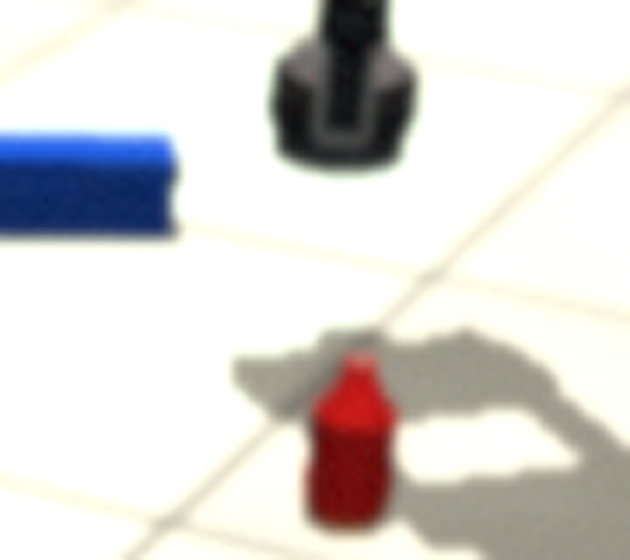

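Emit:
move_arm:
  increments:
    - [2,-4,-0.3,0,5]
    - [4.5,-9,-0.3,0,5]
    - [7,-14,-0.3,0,5]
    - [9.5,-19,-0.3,0,5]
    - [12,-24,-0.3,0,5]

```text
t: 20.25
tool_pos: [0.5289, -0.1093, 0.1386]
tool_rot: [-3.081, -0.604, 0.004]
contact_force: [0.8, 0.2, -3.0]
opening: 0.0542
```

Emit:
move_arm:
  increments:
    - [3,-3.5,0,0,5]
    - [6,-7,0,0,5]
    - [9,-9,0,0,5]
    - [11.5,-10.2,0,0,5]
    - [12,-10.4,0,0,5]

```text
t: 20.88
tool_pos: [0.6014, 0.0315, 0.1386]
tool_rot: [-3.081, -0.608, 0.005]
contact_force: [-0.6, -0.6, -2.1]
opening: 0.0538
```

Emit:
move_arm:
  increments:
    - [0,0,0.5,0,5]
    - [0,0,2,0,5]
    - [0,0,2.5,0,5]
    - [0,0,2.5,0,5]

```text
t: 21.38
tool_pos: [0.6009, 0.0298, 0.1144]
tool_rot: [-3.082, -0.604, 0.003]
contact_force: [0.2, -0.3, -3.4]
opening: 0.0543
```

```bash
python3 go.py 0.6012,0.0315,0.05
```

```text
t 21.38 pos [0.6009 0.0298 0.1144] jawdir deg -67.82 tilt [-2.2e-03  1.0e-04 -1.0e+00] op 0.0543 F [ 0.2 -0.3 -3.4] q [-0.07  0.12  1.78 -0.    1.25  1.11]
target [0.6012, 0.0315, 0.05] -> [ 0.1  -0.14  6.44] twist 0
```

Emit:
move_arm:
  increments:
    - [0.05,-0.08,1.5,0,5]
    - [0.05,-0.08,3.5,0,5]
    - [0.05,-0.08,5,0,5]
    - [0.05,-0.08,5.4,0,5]
    - [0.05,-0.08,5.5,0,5]

```text
t: 22.0
tool_pos: [0.602, 0.0312, 0.0601]
tool_rot: [-3.083, -0.605, 0.001]
contact_force: [-0.4, -0.9, -2.5]
opening: 0.0542
```

Emit:
move_arm:
  increments:
    - [0,0,0,0,5]
    - [0,0,0,0,5]
    - [0,0,0,0,5]

```text
t: 22.38
tool_pos: [0.6024, 0.0311, 0.0612]
tool_rot: [3.083, 0.605, 0.002]
contact_force: [-0.1, 0.5, -1.1]
opening: 0.054
```

```bash
python3 go.py 0.6012,0.0315,0.034;python3 snap.py b3 side 230 200 50 45 7
```

```text
t 22.38 pos [0.6024 0.0311 0.0612] jawdir deg -67.78 tilt [ 0.001 -0.    -1.   ] op 0.054 F [-0.1  0.5 -1.1] q [-0.07  0.19  1.8   0.    1.16  1.11]
target [0.6012, 0.0315, 0.034] -> [-0.1  -0.08  2.72] twist 0
```

View pics/b3.png

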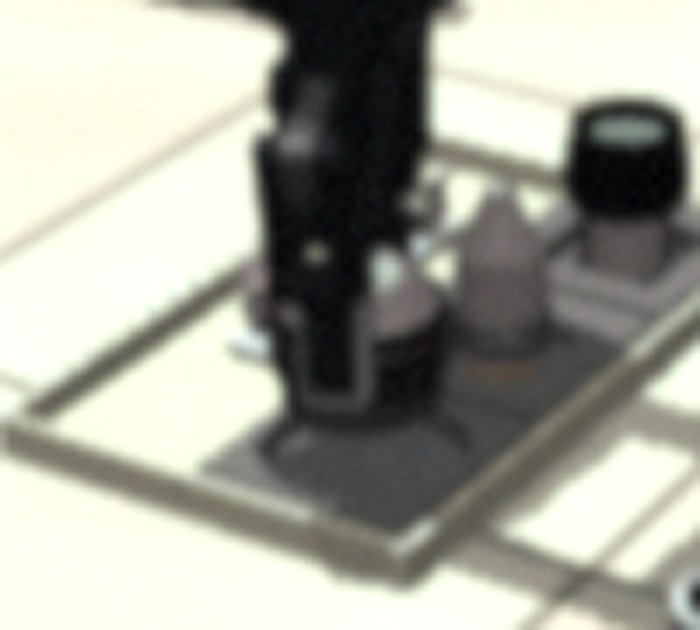

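Emit:
move_arm:
  increments:
    - [-0.05,-0.05,1,0,5]
    - [-0.05,-0.05,1.9,0,5]
    - [-0.05,-0.05,2.3,0,5]
    - [-0.05,-0.05,2.4,0,5]
    - [-0.05,-0.05,2.4,0,5]

```text
t: 23.05
tool_pos: [0.6015, 0.0314, 0.0367]
tool_rot: [3.083, 0.605, 0.0]
contact_force: [0.3, 0.1, -2.3]
opening: 0.0543
```

Emit:
move_arm:
  increments:
    - [0,0,0,0,5]
    - [0,0,0.1,0,5]
    - [0,0,0.1,0,5]

```text
t: 23.42
tool_pos: [0.6014, 0.0314, 0.0357]
tool_rot: [3.083, 0.605, 0.0]
contact_force: [-1.3, 0.4, -2.4]
opening: 0.0542
```

Emit:
move_arm:
  increments:
    - [0,0,0.06,0,5]
    - [0,0,0.1,0,5]
    - [0,0,0.1,0,5]

```text
t: 23.8
tool_pos: [0.6013, 0.0315, 0.0345]
tool_rot: [-3.083, -0.605, 0.0]
contact_force: [-0.5, -0.8, -1.8]
opening: 0.0538
```

Emit:
move_arm:
  increments:
    - [0,0,0.06,0,5]
    - [0,0,0.08,0,5]
    - [0,0,0.08,0,5]

```text
t: 24.18
tool_pos: [0.6015, 0.0314, 0.034]
tool_rot: [-3.083, -0.605, -0.0]
contact_force: [-0.8, -0.1, -0.4]
opening: 0.0543
```

Emit:
move_arm:
  increments:
    - [0,0,0.06,0,5]
    - [0,0,0.06,0,5]
    - [0,0,0.06,0,5]

```text
t: 24.55
tool_pos: [0.6015, 0.0314, 0.034]
tool_rot: [3.083, 0.605, -0.0]
contact_force: [-3.4, 0.1, 4.9]
opening: 0.0537
```

Contact at the expected height. Release and retreat.

Emit:
move_arm:
  increments:
    - [0,0,0,0,5.6]
    - [0,0,0,0,6.2]
    - [0,0,0,0,6.8]
    - [0,0,0,0,6.8]

```text
t: 25.05
tool_pos: [0.6015, 0.0314, 0.0332]
tool_rot: [3.083, 0.605, 0.0]
contact_force: [-0.2, 0.3, -1.0]
opening: 0.0683
```

Emit:
move_arm:
  increments:
    - [0,0,-1,0,6.8]
    - [0,0,-4,0,6.8]
    - [0,0,-8,0,6.8]
    - [0,0,-12,0,6.8]
    - [0,0,-15,0,5]

```text
t: 25.68
tool_pos: [0.6021, 0.0314, 0.1864]
tool_rot: [3.082, 0.605, 0.005]
contact_force: [-0.3, 0.5, 0.0]
opening: 0.0515
```

```bash
python3 snap.py b4 side 230 195 50 45 7
python3 - <<'E'
from ov import *
d=pickle.load(open("d0.pkl","rb"));np.set_printoptions(precision=4,suppress=True)
for n,(u,v,w) in(("top",(113,191,34)),("side",(153,341,42))):
    g=d[n];a=up(g["image"],u,v,w);s=a.sum(2)
    m=s<(130 if n=="top" else 160)
    nn,l,st,c=cv2.connectedComponentsWithStats(m.astype(np.uint8));k=1+np.argmax(st[1:,4])
    ys,xs=np.nonzero(l==k);r=cv2.minAreaRect(np.c_[xs,ys].astype(np.float32))
    b=cv2.boxPoints(r);p=ray(g,*back(r[0],u,v,w),.007 if n=="top" else .007)
    bb=[ray(g,*back(q,u,v,w),.007)[:2] for q in b];e=[bb[1]-bb[0],bb[2]-bb[1]];e=max(e,key=np.linalg.norm)
    print(n,back(r[0],u,v,w),np.array(r[1])/8,p,np.degrees(np.arctan2(e[1],e[0])),np.linalg.norm(e))
    big=over(d,n,[],u,v,w,w,8,f"pics/pen_{n}.png")
E
python3 go.py
```

```text
top (112.33667755126953, 190.77919006347656) [21.6093  6.3257] [0.509  0.3826 0.007 ] -95.46093654093067 0.050089752555457445
side (154.35879516601562, 339.38780212402344) [ 8.4478 32.8515] [0.5075 0.3788 0.007 ] -95.32975821939424 0.05174983001867023
t 25.73 pos [0.6043 0.0313 0.1911] jawdir deg -67.77 tilt [ 1.000e-02 -7.000e-04 -9.999e-01] op 0.0498 F [ 1.1 -0.9  2.8] q [-0.07  0.04  1.72  0.    1.37  1.11]
```

View pics/b4.png

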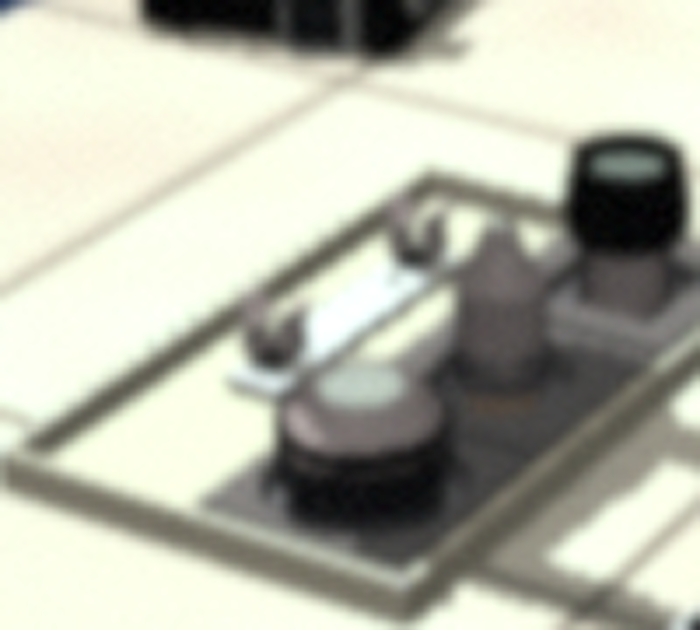

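View pics/pen_top.png

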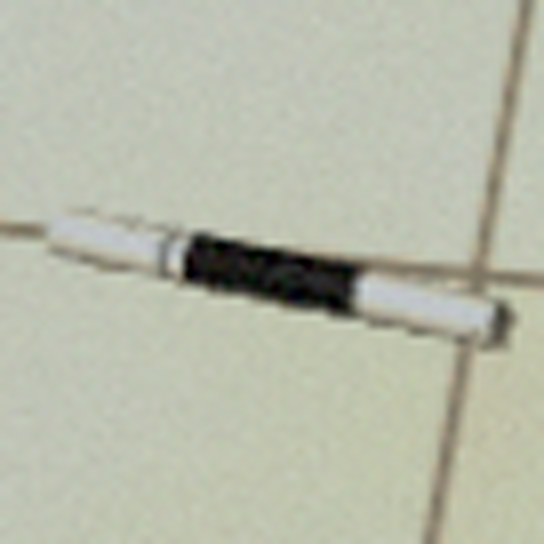

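View pics/pen_side.png

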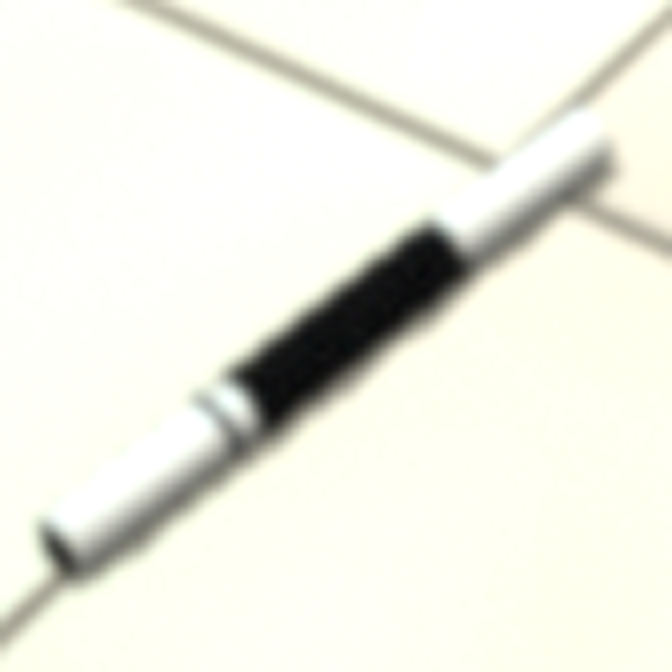

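The condenser stands upright in the large pocket. I'll check the pen model against both views.

```bash
python3 - <<'E'
from ov import *
d=pickle.load(open("d0.pkl","rb"))
c=np.array([.508,.3807,.007]);th=np.radians(-95.4);e=np.array([np.cos(th),np.sin(th),0]);n=np.array([-e[1],e[0],0])
def ring(s): return [tuple(c+s*e+.007*(np.cos(t)*n+np.sin(t)*np.array([0,0,1]))) for t in np.linspace(0,2*np.pi,24)]
it=[ring(s) for s in(-.065,-.025,.025,.065)]
A=over(d,"top",it,113,191,34,34,8,None);B=over(d,"side",it,153,341,48,48,8,None)
cv2.imwrite("pics/penov.png",np.hstack([cv2.resize(A,(400,400)),cv2.resize(B,(400,400))]))
E
python3 go.py 0.508,0.3807,0.12,-5.4
```

```text
t 25.73 pos [0.6043 0.0313 0.1911] jawdir deg -67.77 tilt [ 1.000e-02 -7.000e-04 -9.999e-01] op 0.0498 F [ 1.1 -0.9  2.8] q [-0.07  0.04  1.72  0.    1.37  1.11]
target [0.508, 0.3807, 0.12, -5.4] -> [  4.24 -36.02   6.99] twist -62.4
```

View pics/penov.png

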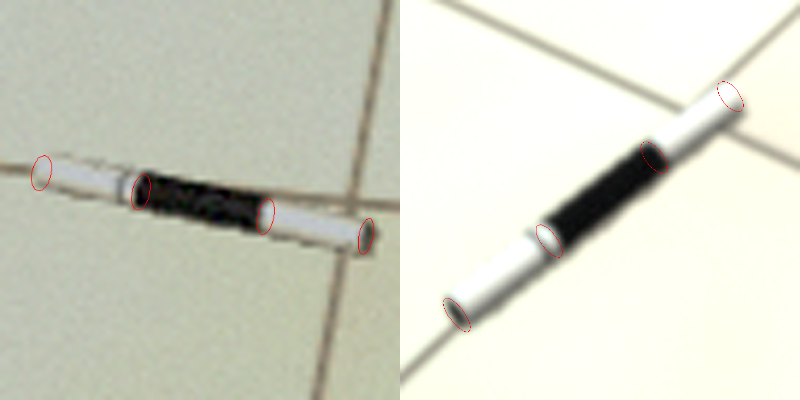

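Emit:
move_arm:
  increments:
    - [0.5,-6,0,-10,5]
    - [1.2,-12,0,-20,5]
    - [2,-18,0,-30,5]
    - [2.7,-24,0,-40,5]
    - [3.5,-30,1,-50,5]

```text
t: 26.35
tool_pos: [0.5203, 0.3245, 0.1746]
tool_rot: [2.532, 1.858, 0.005]
contact_force: [1.5, -0.5, 0.0]
opening: 0.0496
```

Emit:
move_arm:
  increments:
    - [0,0,0,0,5]
    - [0,0,0,0,5]

```text
t: 26.6
tool_pos: [0.5203, 0.3223, 0.1732]
tool_rot: [2.538, 1.851, -0.0]
contact_force: [-0.5, -0.8, -0.1]
opening: 0.0497
```

```bash
python3 go.py 0.508,0.380,0.08,-5.4
```

```text
t 26.6 pos [0.5203 0.3223 0.1732] jawdir deg -17.78 tilt [ 2.e-04 -5.e-04 -1.e+00] op 0.0497 F [-0.5 -0.8 -0.1] q [ 0.43  0.08  1.71 -0.    1.35  0.74]
target [0.508, 0.38, 0.08, -5.4] -> [ 5.12 -2.94  9.32] twist -12.4
```

Emit:
move_arm:
  increments:
    - [2.5,-1.5,2,-6,4]
    - [5.1,-2.9,5,-12.4,4]
    - [5.1,-2.9,8,-12.4,4]
    - [5.1,-2.9,9.3,-12.4,4]
    - [5.1,-2.9,9.3,-12.4,4]

```text
t: 27.22
tool_pos: [0.5085, 0.3784, 0.0796]
tool_rot: [-2.325, -2.112, 0.003]
contact_force: [0.7, 0.7, 0.8]
opening: 0.04
```

Emit:
move_arm:
  increments:
    - [0,0,0,0,4]
    - [0,0,0,0,4]
    - [0,0,0,0,4]

```text
t: 27.6
tool_pos: [0.5089, 0.38, 0.0813]
tool_rot: [2.323, 2.114, 0.003]
contact_force: [-0.1, 0.3, -0.8]
opening: 0.0397
```

```bash
python3 go.py 0.508,0.380,0.02,-5.4; python3 snap.py c1 side 153 325 50 45 7
```

```text
t 27.6 pos [0.5089 0.38   0.0813] jawdir deg -5.39 tilt [ 1.4e-03  8.0e-04 -1.0e+00] op 0.0397 F [-0.1  0.3 -0.8] q [0.52 0.23 1.71 0.   1.2  0.62]
target [0.508, 0.38, 0.02, -5.4] -> [-0.02 -0.09  6.13] twist 0.0
```

View pics/c1.png

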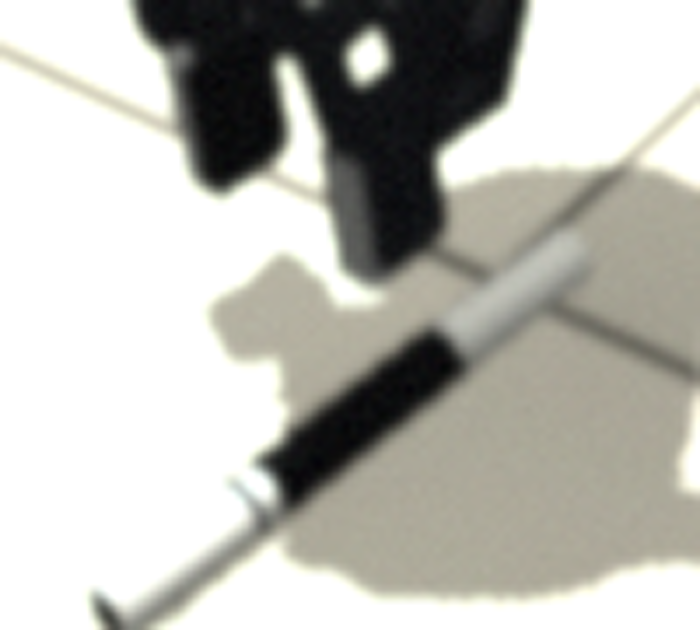

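Emit:
move_arm:
  increments:
    - [0,-0.05,2,0,4]
    - [0,-0.05,4,0,4]
    - [0,-0.05,5.3,0,4]
    - [0,-0.05,5.7,0,4]
    - [0,-0.05,5.8,0,4]

```text
t: 28.28
tool_pos: [0.5078, 0.3799, 0.0218]
tool_rot: [-2.323, -2.115, 0.001]
contact_force: [-0.1, -0.6, -0.5]
opening: 0.04
```

Emit:
move_arm:
  increments:
    - [0,0,0,0,4]
    - [0,0,0,0,4]
    - [0,0,0,0,4]

```text
t: 28.65
tool_pos: [0.5081, 0.38, 0.0228]
tool_rot: [2.323, 2.115, 0.001]
contact_force: [0.4, 0.8, -0.2]
opening: 0.0406
```

```bash
python3 go.py 0.508,0.380,0.0205,-5.4; python3 snap.py c2 side 153 325 50 45 7;python3 snap.py c2t top 115 191 45 40 8
```

```text
t 28.65 pos [0.5081 0.38   0.0228] jawdir deg -5.38 tilt [ 8.e-04  5.e-04 -1.e+00] op 0.0406 F [ 0.4  0.8 -0.2] q [ 0.52  0.3   1.73 -0.    1.1   0.62]
target [0.508, 0.38, 0.0205, -5.4] -> [-0.   -0.01  0.23] twist 0.0
```

View pics/c2.png

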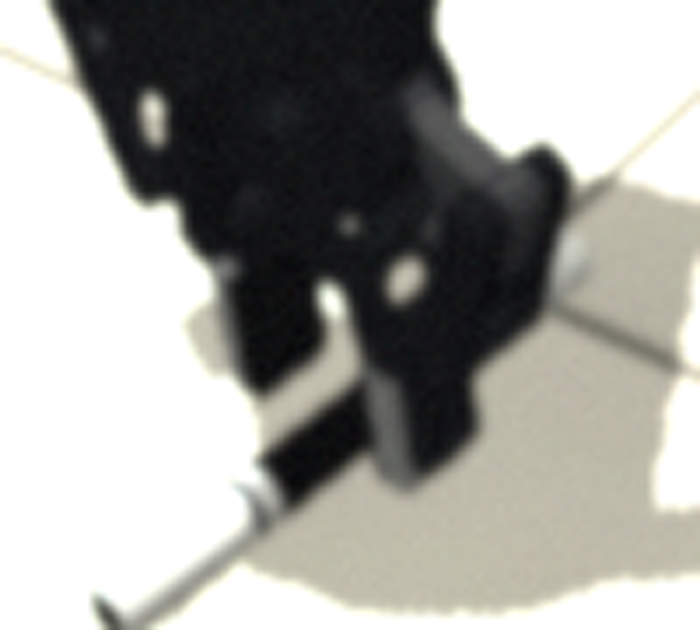

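View pics/c2t.png

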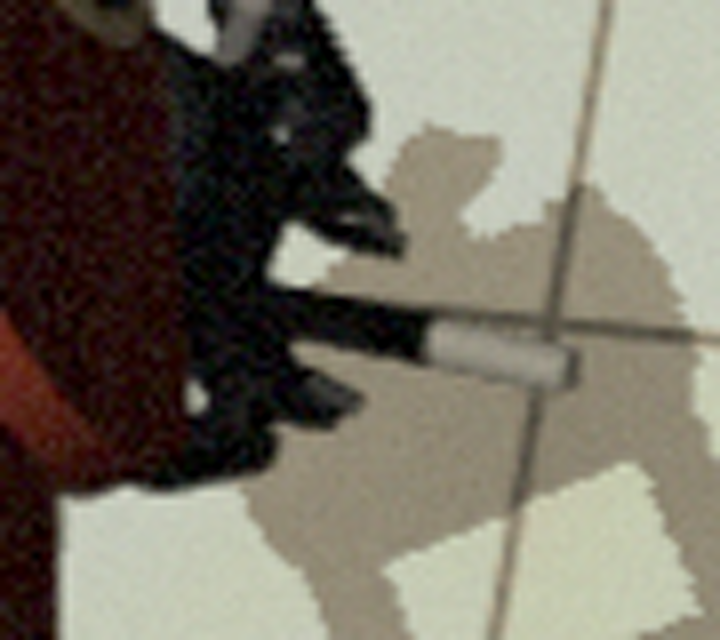

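The pen grip lies between the fingers, so I'm closing now.

Emit:
move_arm:
  increments:
    - [0,0,0.2,0,3]
    - [0,0,0.2,0,2]
    - [0,0,0.2,0,0.8]
    - [0,0,0.2,0,0.8]
    - [0,0,0.2,0,0.8]
  newtons: 60

```text
t: 29.38
tool_pos: [0.5079, 0.3799, 0.0202]
tool_rot: [2.323, 2.115, 0.0]
contact_force: [0.5, 0.6, -0.3]
opening: 0.0115
```

Emit:
move_arm:
  increments:
    - [0,0,0,0,0.8]
    - [0,0,0,0,0.8]
  newtons: 90

```text
t: 29.62
tool_pos: [0.508, 0.3799, 0.0204]
tool_rot: [2.323, 2.115, 0.001]
contact_force: [-0.1, 0.1, 1.6]
opening: 0.0105
```

```bash
python3 go.py
```

```text
t 29.62 pos [0.508  0.3799 0.0204] jawdir deg -5.38 tilt [ 3.e-04  2.e-04 -1.e+00] op 0.0105 F [-0.1  0.1  1.6] q [0.52 0.31 1.73 0.   1.1  0.62]
```

Emit:
move_arm:
  increments:
    - [0,0,-0.5,0,0.8]
    - [0,0,-2,0,0.8]
    - [0,0,-5,0,0.8]
    - [0,0,-8,0,0.8]
    - [0,0,-11,0,0.8]

```text
t: 30.25
tool_pos: [0.508, 0.38, 0.1324]
tool_rot: [2.323, 2.115, 0.002]
contact_force: [0.3, -0.4, -0.9]
opening: 0.0105
```

Emit:
move_arm:
  increments:
    - [0,0,0,0,0.8]
    - [0,0,0,0,0.8]
    - [0,0,0,0,0.8]

```text
t: 30.62
tool_pos: [0.5068, 0.3793, 0.1281]
tool_rot: [-2.323, -2.114, 0.005]
contact_force: [0.5, -0.2, -1.0]
opening: 0.0109
```

```bash
python3 go.py 0.6785,-0.0697,0.13,0; python3 snap.py c3 side 165 290 60 50 6;python3 snap.py c3t top 100 191 45 40 8; python3 -c "
import numpy as np;z=np.load('tray.npz');print({k:z[k] for k in z})"
```

```text
t 30.62 pos [0.5068 0.3793 0.1281] jawdir deg -5.38 tilt [-0.0029 -0.0017 -1.    ] op 0.0109 F [ 0.5 -0.2 -1. ] q [0.52 0.17 1.69 0.   1.28 0.62]
target [0.6785, -0.0697, 0.13, 0.0] -> [-43.09  21.31  -0.16] twist -5.4
{'L': array([0.60122883, 0.03153151]), 'S': array([ 0.6011721 , -0.04946847]), 'Q': array([ 0.60111536, -0.13046845]), 'e': array([-7.00436211e-04, -9.99999755e-01]), 'n': array([ 9.99999755e-01, -7.00436211e-04]), 'mc': array([ 0.67815789, -0.06977973])}
```

View pics/c3.png

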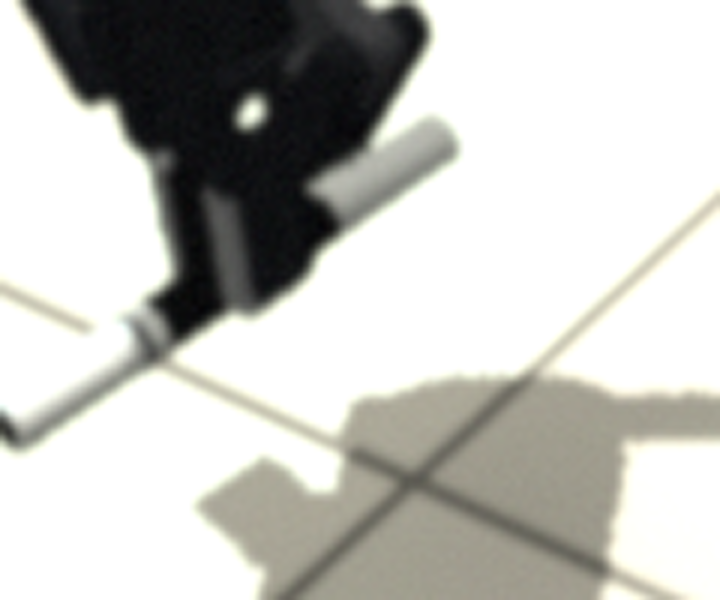

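View pics/c3t.png

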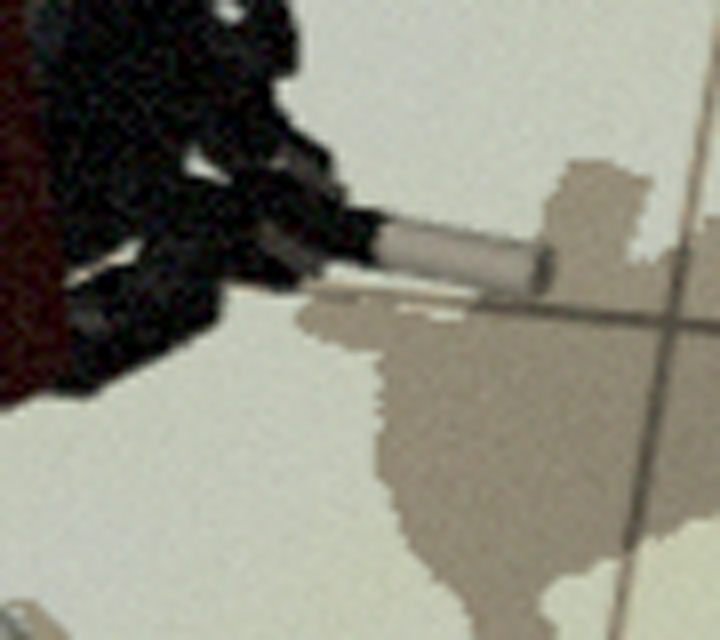

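Run:
```python
from ov import *
np.set_printoptions(precision=4,suppress=True)
s=pickle.load(open("c3.pkl","rb"));t=pickle.load(open("c3t.pkl","rb"))
f=lambda x,y,u,v,w,h,k:((x+.5)/k-.5+u-w,(y+.5)/k-.5+v-h)
c=np.array([.5068,.3793,.1147]);th=np.radians(-95.4);e=np.array([np.cos(th),np.sin(th),0])
for n,g,P in(("side",s,[f(x,y,165,290,60,50,6) for x,y in((447,138),(328,207),(165,318))]),("top",t,[f(x,y,100,191,45,40,8) for x,y in((543,268),(375,240))])):
    for p in P:
        X=ray(g,*p,.1147);print(n,X,"along",(X-c)@e)
n=np.array([-e[1],e[0],0])
def ring(s): return [tuple(c+s*e+.007*(np.cos(t)*n+np.sin(t)*np.array([0,0,1]))) for t in np.linspace(0,2*np.pi,24)]
it=[ring(s) for s in(-.065,-.025,.025,.065)]
A=over({"top":t},"top",it,100,191,45,40,8,None);B=over({"side":s},"side",it,150,290,60,50,6,None)
cv2.imwrite("pics/c3ov.png",np.hstack([cv2.resize(A,(400,356)),cv2.resize(B,(400,333))[:333] if 0 else cv2.resize(B,(400,356))]))
```

```text
side [0.5001 0.3142 0.1147] along 0.06539213573414106
side [0.5068 0.3505 0.1147] along 0.028712705505499737
side [0.5108 0.4001 0.1147] along -0.021106171830413537
top [0.503  0.3152 0.1147] along 0.06416386082472035
top [0.506  0.3583 0.1147] along 0.020941978114508993
```

View pics/c3ov.png

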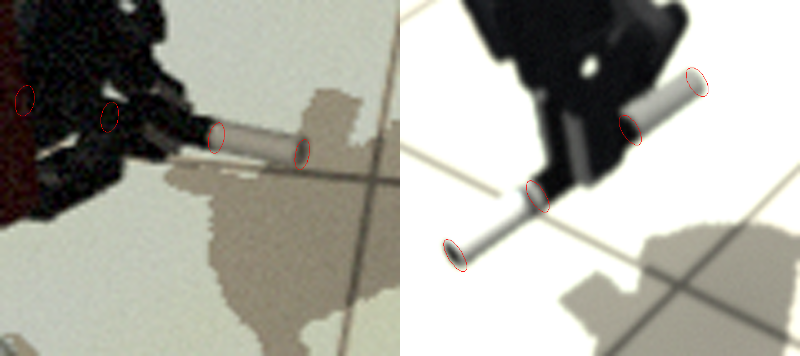

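The pen is level, and its ends match the model to about 1 mm, so it's centred on the jaws. Moving it over the clips.

Emit:
move_arm:
  increments:
    - [-3,1.5,-0.2,0,0.8]
    - [-7.5,3.7,-0.2,-1,0.8]
    - [-12,5.9,-0.2,-2,0.8]
    - [-16.5,8.2,-0.2,-3,0.8]
    - [-21,10.4,-0.2,-4,0.8]

```text
t: 31.35
tool_pos: [0.5917, 0.1595, 0.1314]
tool_rot: [-2.247, -2.195, 0.001]
contact_force: [0.3, -0.2, -0.6]
opening: 0.0105
```

Emit:
move_arm:
  increments:
    - [-4.5,2.2,0,-0.5,0.8]
    - [-9,4.4,0,-1,0.8]
    - [-13.5,6.7,0,-1.4,0.8]
    - [-18,8.9,0,-1.4,0.8]
    - [-20,9.9,0,-1.4,0.8]

```text
t: 31.98
tool_pos: [0.6862, -0.0437, 0.1313]
tool_rot: [-2.223, -2.219, 0.001]
contact_force: [1.3, 0.8, 0.3]
opening: 0.0109
```

Emit:
move_arm:
  increments:
    - [0,0,0,0,0.8]
    - [0,0,0,0,0.8]

```text
t: 32.22
tool_pos: [0.6852, -0.0399, 0.1316]
tool_rot: [-2.219, -2.222, 0.001]
contact_force: [0.4, -0.8, -0.2]
opening: 0.0111
```

```bash
python3 go.py 0.6782,-0.0698,0.13,0 0.6782,-0.0698,0.065,0
```

```text
t 32.23 pos [ 0.6852 -0.0399  0.1316] jawdir deg 0.08 tilt [-1.4e-03  8.0e-04 -1.0e+00] op 0.0111 F [ 0.4 -0.8 -0.2] q [-0.17  0.28  1.55  0.    1.31 -0.17]
target [0.6782, -0.0698, 0.13, 0.0] -> [-2.99 -0.7   0.16] twist 0.1
target [0.6782, -0.0698, 0.065, 0.0] -> [-2.99 -0.69  6.66] twist 0.1
```

Emit:
move_arm:
  increments:
    - [-1.5,-0.35,0,0,0.8]
    - [-3,-0.7,1,0,0.8]
    - [-3,-0.7,3.5,0,0.8]
    - [-3,-0.7,5.5,0,0.8]
    - [-3,-0.7,6,0,0.8]

```text
t: 32.85
tool_pos: [0.6771, -0.0712, 0.0694]
tool_rot: [-2.219, -2.219, 0.004]
contact_force: [0.3, 0.2, 0.3]
opening: 0.0105
```

Emit:
move_arm:
  increments:
    - [0,0,0,0,0.8]
    - [0,0,0,0,0.8]
    - [0,0,0,0,0.8]

```text
t: 33.22
tool_pos: [0.6796, -0.0713, 0.0734]
tool_rot: [2.22, 2.221, 0.002]
contact_force: [0.5, 0.1, 0.4]
opening: 0.0108
```

```bash
python3 go.py 0.6782,-0.0698,0.065,0; python3 snap.py c4 side 232 190 50 42 7;python3 snap.py c4t top 318 145 45 38 8
```

```text
t 33.23 pos [ 0.6796 -0.0713  0.0734] jawdir deg 0.03 tilt [ 1.9e-03 -4.0e-04 -1.0e+00] op 0.0108 F [0.5 0.1 0.4] q [-0.21  0.34  1.59 -0.    1.21 -0.21]
target [0.6782, -0.0698, 0.065, 0.0] -> [ 0.16 -0.14  0.84] twist 0.0
```

View pics/c4.png

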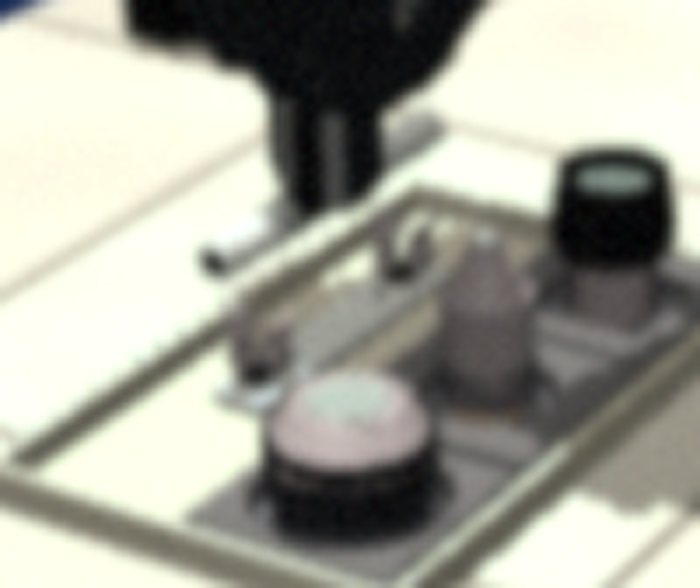

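View pics/c4t.png

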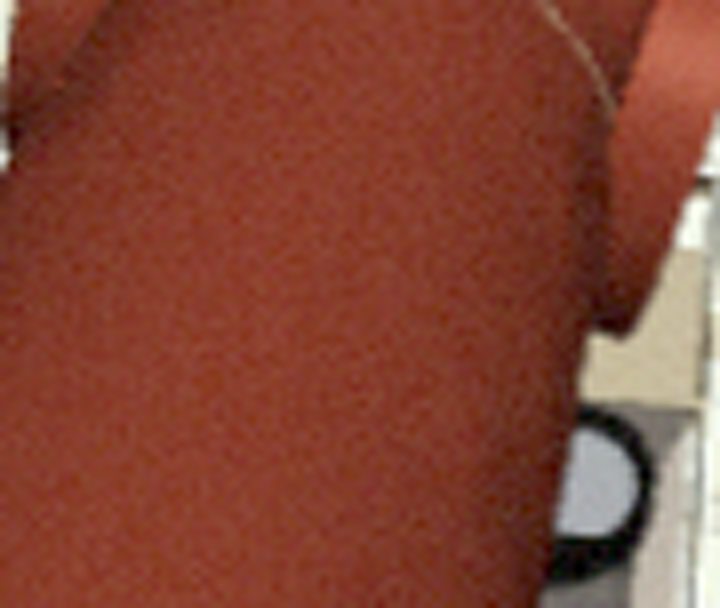

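Run:
```python
from ov import *
d=pickle.load(open("d0.pkl","rb"));s=pickle.load(open("c4.pkl","rb"))
z=np.load("tray.npz");mc=z["mc"];e=np.r_[z["e"],0];n=np.r_[z["n"],0];m=np.r_[mc,0];k=np.array([0,0,1])
def box(a,hx,hy,zz): return [m+e*(a+i*hx)+n*j*hy+k*zz for i,j in((1,1),(1,-1),(-1,-1),(-1,1),(1,1))]
it=[box(a,.007,.010,.034) for a in(-.044,.044)]+[box(a,.007,.011,.009) for a in(-.044,.044)]
A=over(d,"side",it,232,195,32,26,12,None)
B=over(d,"top",it,318,138,32,26,12,None)
cv2.imwrite("pics/clov.png",np.vstack([A,B])[:, :])
c=np.array([.6796,-.0713,.060])
def ring(q): return [c+q*e+.007*(np.cos(t)*n+np.sin(t)*k) for t in np.linspace(0,2*np.pi,24)]
C=over({"side":s},"side",it+[ring(q) for q in(-.065,-.025,.025,.065)],232,185,34,28,11,"pics/c4ov.png")
```

```text
(no output)
```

View pics/clov.png

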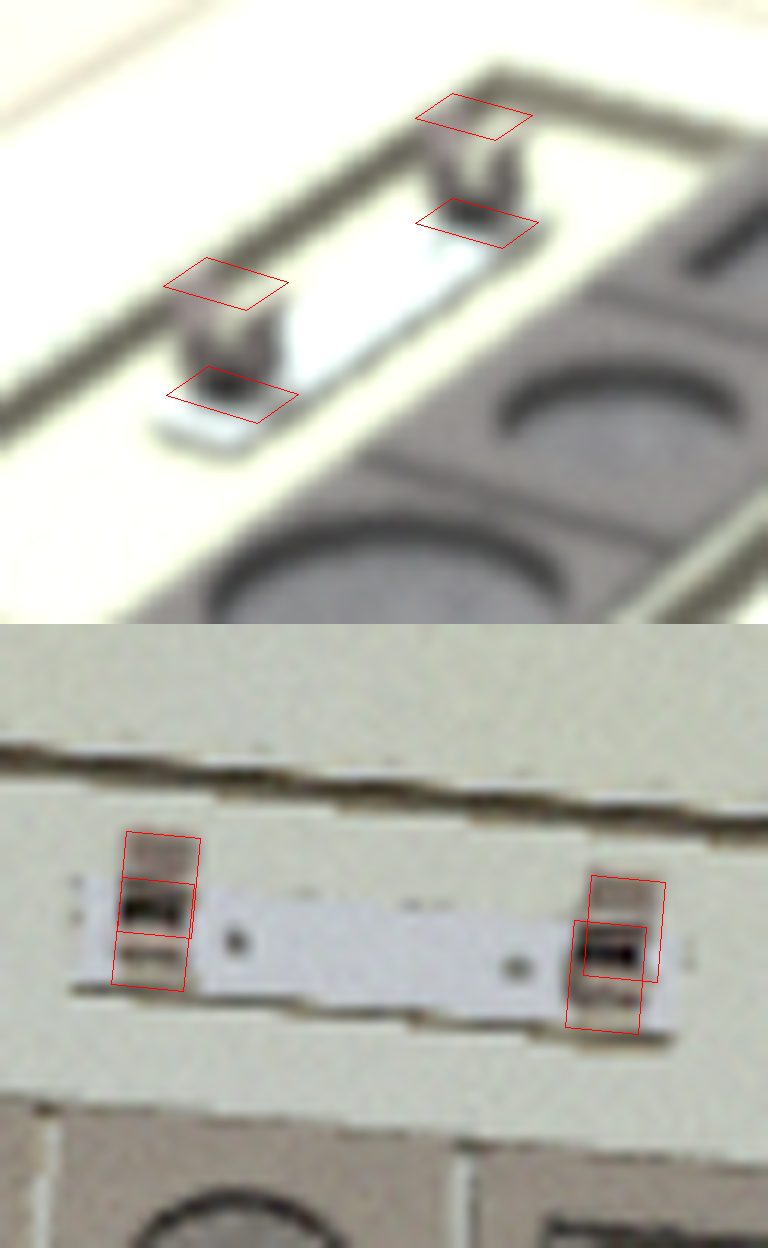

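View pics/c4ov.png

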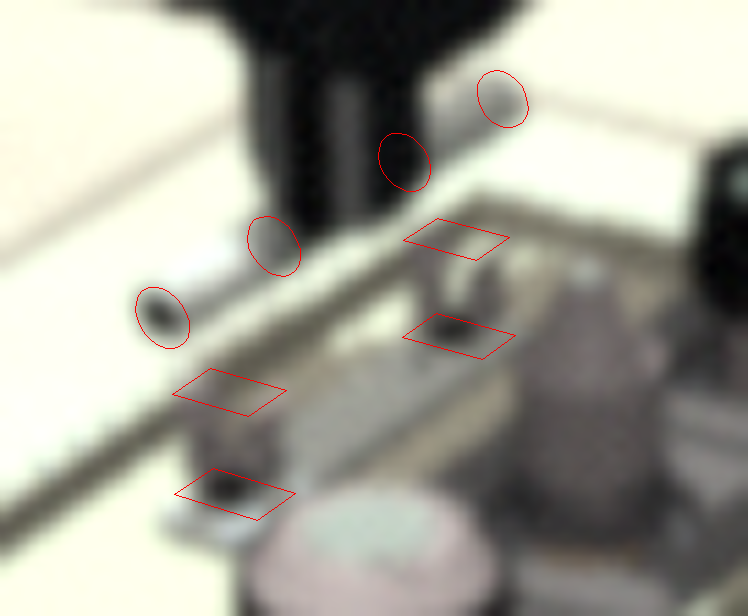

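The overlay puts the pen over the rail axis, with both clips centred under it to about 1 mm. Lowering onto the lips.

Emit:
move_arm:
  increments:
    - [0.16,-0.12,0.5,0,0.8]
    - [0.2,-0.12,1,0,0.8]
    - [0.2,-0.12,1.5,0,0.8]
    - [0.2,-0.12,2,0,0.8]
    - [0.2,-0.12,2.4,0,0.8]
  newtons: 110

```text
t: 33.95
tool_pos: [0.6775, -0.0693, 0.0476]
tool_rot: [-2.221, -2.221, 0.0]
contact_force: [0.1, 0.1, -1.3]
opening: 0.0101
```

Emit:
move_arm:
  increments:
    - [0,0,0,0,0.8]
    - [0,0,0,0,0.8]
    - [0,0,0,0,0.8]

```text
t: 34.33
tool_pos: [0.6779, -0.0693, 0.0486]
tool_rot: [2.221, 2.221, 0.001]
contact_force: [-0.0, 0.4, -0.6]
opening: 0.0104
```

```bash
python3 go.py 0.678,-0.0695,0.0444,0; python3 snap.py c5 side 232 190 45 38 8
```

```text
t 34.33 pos [ 0.6779 -0.0693  0.0486] jawdir deg 0.02 tilt [ 6.e-04 -1.e-04 -1.e+00] op 0.0104 F [-0.   0.4 -0.6] q [-0.21  0.37  1.6   0.    1.17 -0.21]
target [0.678, -0.0695, 0.0444, 0.0] -> [-0.02  0.01  0.42] twist 0.0
```

View pics/c5.png

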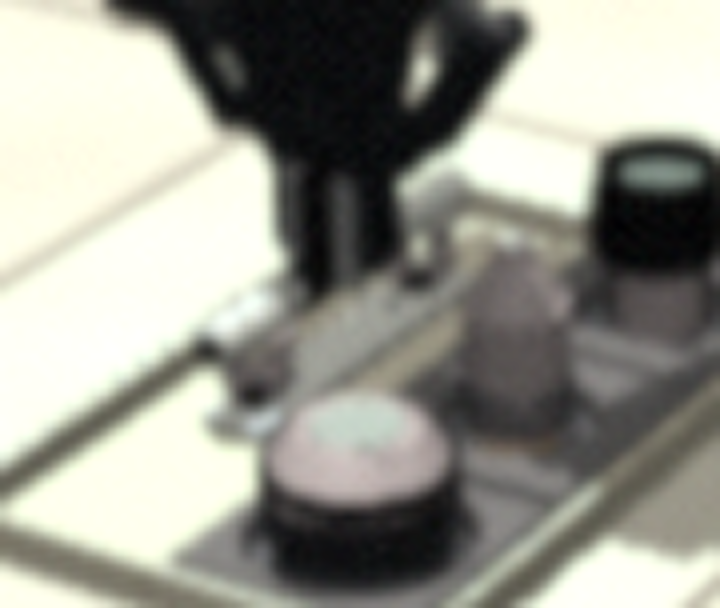

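Nearly on the lips. Continue down slowly, watching force.

Emit:
move_arm:
  increments:
    - [0,0,0.2,0,0.8]
    - [0,0,0.4,0,0.8]
    - [0,0,0.5,0,0.8]
    - [0,0,0.5,0,0.8]

```text
t: 34.88
tool_pos: [0.6776, -0.0694, 0.0433]
tool_rot: [2.221, 2.222, -0.0]
contact_force: [-1.5, 0.1, 1.9]
opening: 0.0101
```

Emit:
move_arm:
  increments:
    - [0,0,0.15,0,0.8]
    - [0,0,0.3,0,0.8]
    - [0,0,0.3,0,0.8]

```text
t: 35.25
tool_pos: [0.6777, -0.0692, 0.0401]
tool_rot: [-2.221, -2.222, -0.0]
contact_force: [-0.7, -1.1, 3.1]
opening: 0.0098
```

Emit:
move_arm:
  increments:
    - [0,0,0.15,0,0.8]
    - [0,0,0.3,0,0.8]
    - [0,0,0.3,0,0.8]

```text
t: 35.62
tool_pos: [0.6772, -0.0691, 0.0363]
tool_rot: [-2.22, -2.221, 0.001]
contact_force: [0.1, 1.3, -1.7]
opening: 0.0101
```

Emit:
move_arm:
  increments:
    - [0,0,0.15,0,0.8]
    - [0,0,0.3,0,0.8]
    - [0,0,0.3,0,0.8]

```text
t: 36.0
tool_pos: [0.6775, -0.069, 0.0346]
tool_rot: [-2.22, -2.221, 0.0]
contact_force: [-3.3, 1.8, 3.7]
opening: 0.0101
```

```bash
python3 go.py 0.678,-0.0695,0.0324,0; python3 snap.py c6 side 232 190 45 38 8
```

```text
t 36.0 pos [ 0.6775 -0.069   0.0346] jawdir deg 0.03 tilt [-7.e-04  3.e-04 -1.e+00] op 0.0101 F [-3.3  1.8  3.7] q [-0.21  0.38  1.61  0.    1.15 -0.21]
target [0.678, -0.0695, 0.0324, 0.0] -> [-0.05  0.05  0.22] twist 0.0
```

View pics/c6.png

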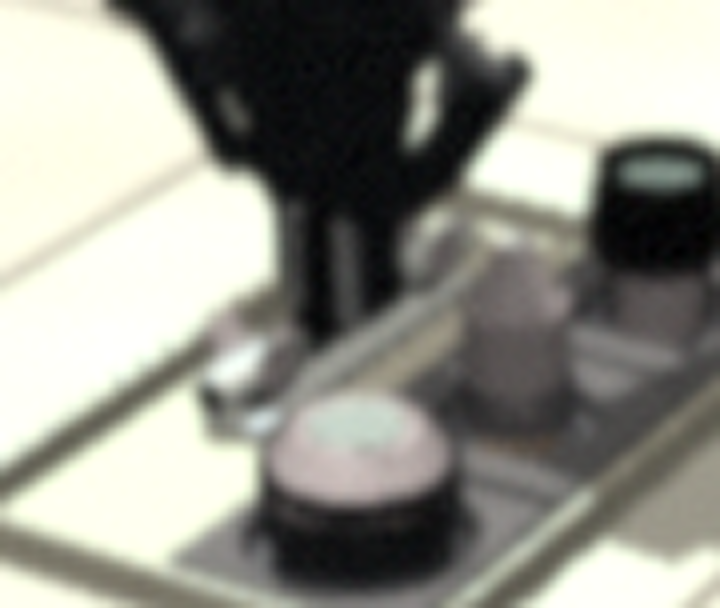

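The pen is down between the lips. I'll press a bit further to be sure it's fully home.

Emit:
move_arm:
  increments:
    - [0,0,0.1,0,0.8]
    - [0,0,0.2,0,0.8]
    - [0,0,0.2,0,0.8]

```text
t: 36.42
tool_pos: [0.6776, -0.069, 0.0345]
tool_rot: [-2.22, -2.221, 0.001]
contact_force: [-9.0, 3.8, 13.7]
opening: 0.0101
```

Emit:
move_arm:
  increments:
    - [0,0,0.1,0,0.8]
    - [0,0,0.15,0,0.8]
    - [0,0,0.15,0,0.8]

```text
t: 36.8
tool_pos: [0.6777, -0.069, 0.0344]
tool_rot: [-2.22, -2.221, 0.002]
contact_force: [-12.4, 3.8, 20.8]
opening: 0.0103
```

A hard stop at z=0.0345 with 20 N means the pen is home. Ease off, release and retreat.

Emit:
move_arm:
  increments:
    - [0,0,-0.15,0,0.8]
    - [0,0,-0.3,0,0.8]
    - [0,0,-0.3,0,1.5]
    - [0,0,-0.3,0,2.6]
    - [0,0,-0.3,0,3]

```text
t: 37.42
tool_pos: [0.6776, -0.0695, 0.0333]
tool_rot: [2.221, 2.221, -0.0]
contact_force: [0.5, 1.1, 0.5]
opening: 0.03
```

Emit:
move_arm:
  increments:
    - [0,0,0,0,3]
    - [0,0,-1,0,3]
    - [0,0,-3,0,3]
    - [0,0,-6,0,3]
    - [0,0,-11,0,3]

```text
t: 38.05
tool_pos: [0.6767, -0.0691, 0.1444]
tool_rot: [-2.22, -2.22, 0.002]
contact_force: [0.1, 0.3, -0.0]
opening: 0.0303
```

Emit:
move_arm:
  increments:
    - [-4,-6,-4,0,3]
    - [-8,-12,-8,0,3]
    - [-12,-18,-10,0,3]
    - [-16,-24,-10,0,3]
    - [-20,-28,-10,0,3]

```text
t: 38.67
tool_pos: [0.4371, -0.2372, 0.2429]
tool_rot: [2.216, 2.219, 0.001]
contact_force: [-0.3, -1.7, 0.9]
opening: 0.03
```

```bash
python3 go.py; python3 snap.py e1 side 232 195 50 42 8;python3 snap.py e1t top 305 156 65 46 6;python3 snap.py e2 side 280 210 280 210 1
```

```text
t 38.67 pos [ 0.4371 -0.2372  0.2429] jawdir deg 0.08 tilt [ 0.0039 -0.0032 -1.    ] op 0.03 F [-0.3 -1.7  0.9] q [-0.65 -0.26  1.91 -0.    1.48 -0.65]
```

View pics/e1.png

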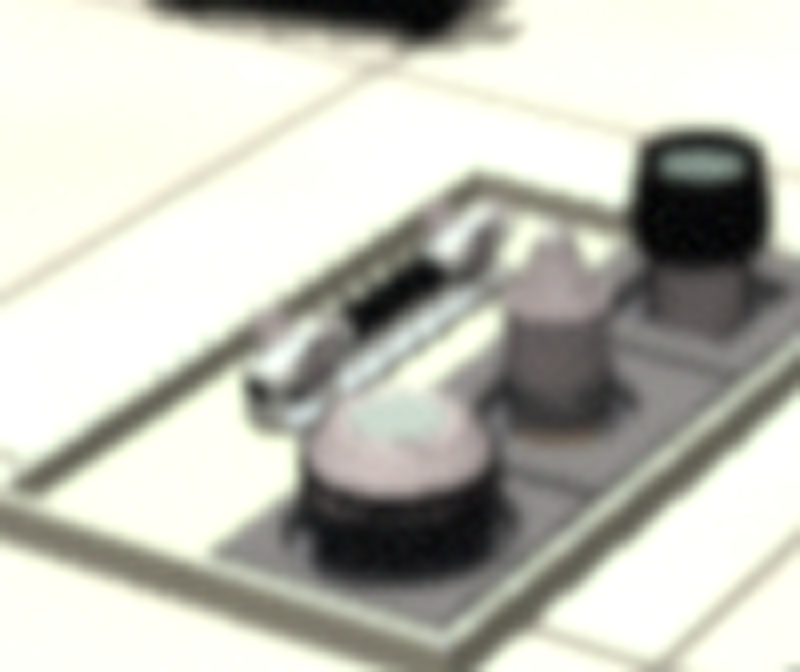

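View pics/e1t.png

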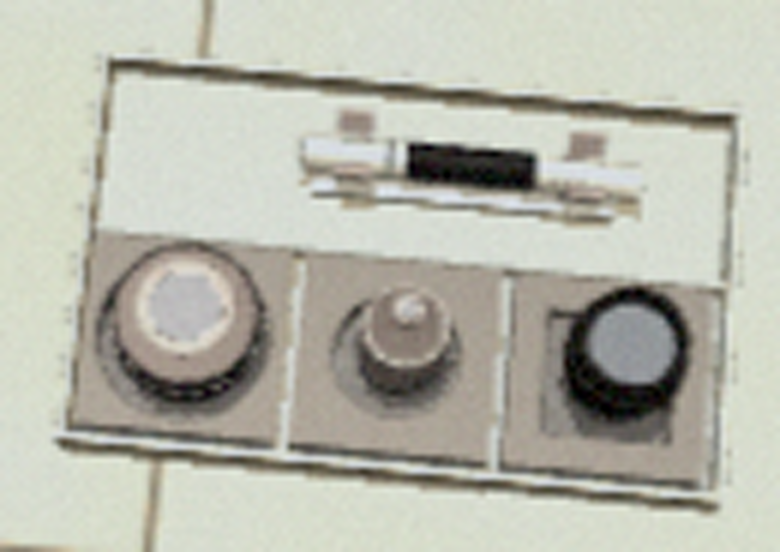

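View pics/e2.png

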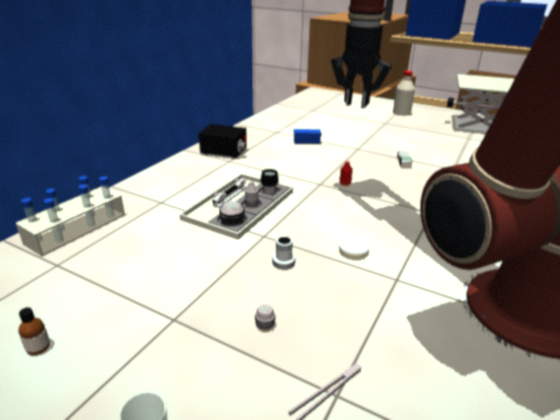

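Everything is placed: the pen's black grip spans 407–537 in the top crop (centre 472), and the clips at 356 and 588 have the same midpoint. One last check of the pen's height at both ends by triangulation.

Run:
```python
from ov import *
np.set_printoptions(precision=4,suppress=True)
s=pickle.load(open("e1.pkl","rb"));t=pickle.load(open("e1t.pkl","rb"))
z=np.load("tray.npz");mc=z["mc"];e=np.r_[z["e"],0];n=np.r_[z["n"],0];k=np.array([0,0,1])
rows=[]
for h in(.019,.031):
    c=np.r_[mc,h]
    def ring(q): return [c+q*e+.007*(np.cos(a)*n+np.sin(a)*k) for a in np.linspace(0,2*np.pi,24)]
    it=[ring(q) for q in(-.065,-.025,.025,.065)]
    A=over({"side":s},"side",it,225,190,34,26,12,None);B=over({"top":t},"top",it,318,138,34,26,12,None)
    rows.append(np.hstack([cv2.resize(A,(392,300)),cv2.resize(B,(392,300))]))
cv2.imwrite("pics/fin.png",np.vstack(rows))
```

```text
(no output)
```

View pics/fin.png

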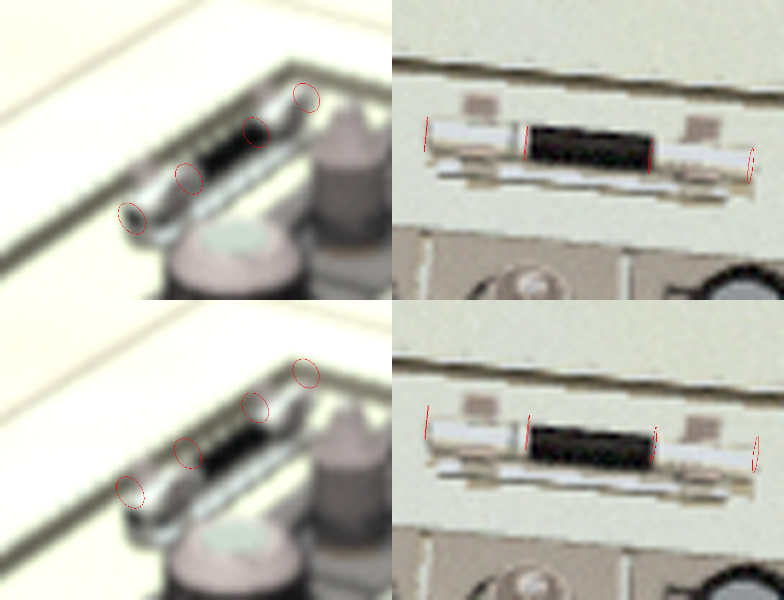

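The z=19 mm (home) model fits the pen at both ends and the unsnapped 31 mm model does not. Handing in.

```bash
python3 -c "
from station import order;print(order.finish_job())"
```

```text
the job is handed in; nothing more can be done
None
```

The kit is packed and handed in at about 39 s of the 104 s allowed; the hand-in gives no verdict.

- **Lens parts:** In the order asked, I stood the long objective in the small round pocket, the eyepiece in the square one and the condenser in the large one. I lowered each until it touched the floor lightly (4–10 N) and only then released it.
- **Pen:** I gripped it at its middle and pressed it into the clips. The force dropped as it snapped in, then it hit a hard stop at about 20 N.
- **Final pictures:** All three lens parts stand upright in their pockets. The pen is centred between the clips to about 1 mm and fits the snapped-home height at both ends, not the unsnapped one. The short objective, the camera tube and the red decoy stand where they started. The gripper is well clear of everything.
- **Disagreements:** At the hard stop the tool sat about 2 mm higher than I had calculated. I put that down to the pen slipping slightly in the grip. The two cameras also differed by up to 4 mm on where the pen first lay, so I used a value between them.

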